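# Press a pile of freshly glued hook boxes, stopping at the first click of the crank

### The arm

A 7-joint arm with a two-finger parallel gripper is mounted at the origin on a cart in front of the work surface, level with it; the furniture and walls round the work are solid. World frame = base frame: x ahead of the robot, y to its left, z up, the work surface at z = 0. Lengths are in m, angles in rad, forces in N, time in s.
With the tool pointing down it reaches from about 0.4 to 0.875 m from the base axis. Payload 6.5 kg.
Tool frame: the origin (TCP) lies midway between the tips of the shut fingers; the grasp point (between the pads) lies 19 mm behind it (ctrl.pinch_z is the distance from the TCP to the grasp point, in m); z points along the fingers, y is the line along which they close (so a half turn about z gives the same grasp; the last joint's range is limited). The gripper opens to 85 mm and grips with 20 to 120 N. Pads are 22 mm wide; open, the fingers measure 114 mm over their backs; the gripper's body (76 mm by 85 mm) begins 54 mm behind the grasp point. The pads swing forward as they close: fully open they stand 13 mm farther back than shut.
Start: joints at [1.126, 0.536, -0.004, 1.538, 0.003, 1.067, -0.071], TCP at [0.24, -0.604, 0.231] pointing down, gripper open.
Joint ranges: [-2.7, 2.7], [-0.37, 2.16], [-1.27, 1.26], [0.24, 2.4], [-1.31, 4.45], [0.19, 1.91], [-2.76, 2.76]. Speed limits (rad/s): [2.39, 2.39, 3.14, 3.14, 3.14, 3.14, 3.14].

### API

Orientations are given as a unit quaternion [x, y, z, w].
In Python, from bench import ctrl gives the robot as it stands.
- The arm moves only by the shell command python3 -m inch 'ROWS' [FORCE]. ROWS is JSON, one flat list of numbers, 7 for each row, row after row: the shift along the tool's x, y, z in mm, then the turn, a rotation vector about the tool's x, y, z in degrees, then the closure, from 0 (fully open) to 1 (shut). A call has 1 to 8 rows; each row is the pose to reach, as a shift and turn from the pose commanded when the call began, along the tool's axes at that moment; what a row does not reach only later rows make up. A row lasts 1/12 s, in which the tool goes at most 41.7 mm and 7.16 degrees, less where a joint would pass 70% of its speed; a pose out of reach is approached as far as the arm can. A call with a gripper value outside its range is refused whole. The fingers move at their own pace and stop on an object; FORCE is the grip in N (left out, the last holds). Time passes only in rows, so rows that repeat a pose let the fingers close. It gives the time, the measured TCP pose, the force, the opening and the grip force at its end, in the units of the state.
- ctrl.get_obs(): the state, without advancing time (a new reading comes with each control period).
- ctrl.snapshot(name): name is "scene" or "top" or "wrist"; returns the picture (420x560x3 uint8, blue, green, red); there is no depth.
- ctrl.get_calibration(name): a dict with "fovy" (degrees; the focal length in pixels is half the picture's height over the tangent of half this angle, whatever the lens; pixels are square), "cx", "cy" (the principal point, pixels), "pose" (4x4, takes a point from camera to world coordinates). Camera axes: x right, y up, looking along -z (the intrinsics and any distortion apply to the point x, -y, -z); pixel columns grow to the right and rows downward; lengths in m; the calibration is good to about 2 mm. A picture is of the moment at which its call begins: read the wrist's pose just before it. get_calibration takes no time and is no camera call; for the wrist camera it gives the pose at the moment of the call.
- ctrl.sign_off(): hands the job in; it is judged then, once.
The state is a dict: "time_s": time; "qpos": joint angles; "joint_velocities": joint speeds; "tau": joint torques, N m; "tcp_pos": TCP position; "orientation": TCP orientation; "wrist_force": force on the tool from outside, world axes, zero at the start; "moment": the same for the moment, N m; "finger_gap": opening from 0.0 (shut) to 1.0 (fully open); "grasp_force": force on a finger pad.
Only numpy, scipy, OpenCV 4.12 (cv2) and the standard library are available. Lean on these libraries where they do the work, as an engineer would, in place of code of your own. Each camera call takes 0.05 s, during which the arm holds its last target. There are 200 camera calls.

### The job

The two to four hook boxes lying to the left and right of the small bench press have just been glued and must set under pressure: move the glue tube that lies in front of its bed into the black pen tray, draw the press's bed out by its upright tab, lay all the boxes flat on the bed between the two end stops as one square pile, lengthwise with the bed, and push the bed fully home. Then turn the crank clockwise (seen from above) to bring the plate down on the pile until its slip clutch gives the first click, stop there without letting it click a second time, and leave the pile clamped.

Things in the scene. Friction and masses are not known exactly. Their poses are not given: they have to be found in the camera images.
- press: grey C-shaped bench press fixed to the desk: base 320 x 124 x 10 mm, column at the back (+x), head with its front face 29 mm before the screw axis, 94 to 126 mm above the desk. Origin on the desk under the screw axis; -x points out of the open front (to the robot within 0.15 rad), z up. Guide strips of the slideway along x at y = +-50 to 60 mm, tops 18 mm above the desk.
- bed (a joint): how far the sliding bed is drawn out along the press's -x, m: 0 = fully home under the plate against a hard stop; 0.11 = fully out against the front stop, where a pile can be laid clear of the head. About 2.5 N of friction; stays where it is left. Starts 0 to 20 mm out.
- bed_pad (a point): the middle of the top of the aluminium bed plate (92 x 96 mm, top 20 mm above the desk), moves with the bed; axes as the press's. Two end stops, plates 38 mm high and 56 mm wide, stand across it 38 mm before and behind this point (76 mm clear between them); its sides are open. Fully home, it lies between two fixed cheeks under the head, 74 mm apart.
- bed_grip (a point): the top of the bed's upright black pull tab (22 mm along x, 12 mm thick along y, 36 mm high, its foot 18 mm above the desk), 88 mm in front of the middle of the bed; pinch it across its 12 mm and draw or push along the press's x.
- screw_axis (a point): point on the vertical screw axis at the height of the crank hub's top, 153 mm above the desk, axes as the press's. The 12 mm screw stands up through the hub to 188 mm above the desk at first and sinks as the plate comes down.
- crank_grip (a point): middle of the black crank handle, an upright barrel 16 mm thick and 42 mm high that spins freely on its pin, 173.5 mm above the desk, 50 mm from the screw axis; it circles the screw axis at constant height. Starts on the press's +y side. The crank arm's top is 149 mm above the desk.
- spindle (a joint): turn of the nut under the crank hub, rad: 0 = plate fully up (a stop), growing clockwise seen from above to 8.9 at the lower end; the plate sinks 3.82 mm per rad (24 mm a turn). Turns freely with 0.09 N m (1.8 N at the crank handle) and stays put when let go, also when clamped.
- crank (a joint): turn of the crank against the nut (slip of its clutch), rad, clockwise positive, starts at 0. The crank carries the nut along, both ways, up to 0.26 N m (5 N at the handle); then it slips: past 0.16 rad the torque falls, to nothing at about 0.5 rad (the click), then rises to the next click at 0.79; one click every 0.63 rad.
- platen: the press's plate, 60 mm (x) by 44 mm (y) by 10 mm; origin at the centre of its underside, 68 mm above the desk (48 mm over the bed) when fully up.
- hook_box_1: hook box: closed flat carton, 46 mm (x) by 66 mm (y) by 10 mm thick, about 60 g, lying flat on the desk; origin at the centre of its underside, z up; either face may end up on top. Two to four of the four hook boxes are there (absent ones give None).
- hook_box_2: hook box: closed flat carton, 46 mm (x) by 66 mm (y) by 10 mm thick, about 60 g, lying flat on the desk; origin at the centre of its underside, z up; either face may end up on top. Two to four of the four hook boxes are there (absent ones give None).
- hook_box_3: hook box: closed flat carton, 46 mm (x) by 66 mm (y) by 10 mm thick, about 60 g, lying flat on the desk; origin at the centre of its underside, z up; either face may end up on top. Two to four of the four hook boxes are there (absent ones give None).
- hook_box_4: hook box: closed flat carton, 46 mm (x) by 66 mm (y) by 10 mm thick, about 60 g, lying flat on the desk; origin at the centre of its underside, z up; either face may end up on top. Two to four of the four hook boxes are there (absent ones give None).
- glue_tube: tube of glue, 33 mm wide (x) by 126 mm long (y) by 22 mm high, lying on its side across the press's slideway in front of the bed's tab, on the guide strips; origin at the centre of its underside, z up.
- pen_tray: black open tray for pens and glue, fixed, 150 mm (x) by 200 mm (y) by 22 mm high, walls 4 mm, floor 4 mm thick; origin at the centre of its underside.
- marker_pen: white marker pen, 135 mm long (y) and 17 mm thick, lying in the pen tray along its far (+x) side; it may stay there; origin at the centre of its underside.
Mind the look-alikes: they are no part of the job. Leave any orange look-alike of the hook_box_1 alone. What is shaped like the hook_box_4 but orange is not meant.

How it is judged:
By the outcome, as a careful person would: the job done as asked, in the order asked, and still so for the second after the job is handed in, with the robot touching nothing.
Of hook_box_1, hook_box_2, hook_box_3, hook_box_4 only 2 to 4 are there at a start; the rules pass over those that are not, and their reading is None.
At some moment in a run one of glue_tube, hook_box_1, hook_box_2, hook_box_3, hook_box_4 may be knocked a few centimetres aside while the robot is not near it.
Once in a run the grip may slacken for a moment while it holds something.
It also fails if it takes over 208 s, if anything falls off the work surface, if the arm or the gripper's body presses on something with over 40 N, if the wrist force passes 120 N, or if a joint passes its speed limit or range.

## Working session

There is one attempt and no reset: what is moved stays moved. The work goes in short steps, Python scripts to look and compute and a shell command to move; the robot and the scene stay as the last step left them, time stands still between calls to the robot, and variables do not carry over. Pictures are saved under pics/ and viewed, at most 14 in all, crops included, and the job is handed in when it is done.

```bash
ls; mkdir -p pics; python3 - <<'E'
from bench import ctrl
import cv2,numpy as np
for n in ("scene","top"):
    im=ctrl.snapshot(n); cv2.imwrite(f"pics/{n}0.png",im)
    c=ctrl.get_calibration(n); print(n,{k:(np.round(v,3).tolist() if k=='pose' else v) for k,v in c.items()})
print({k:np.round(v,3).tolist() for k,v in ctrl.get_obs().items()}, ctrl.pinch_z)
E
```

```text
pics
scene {'fovy': 47.69283130522479, 'cx': 282.1283183505499, 'cy': 205.2214117404069, 'pose': [[-0.74, 0.388, -0.55, -0.5], [-0.673, -0.446, 0.591, 1.222], [-0.016, 0.807, 0.591, 1.202], [0.0, 0.0, 0.0, 1.0]]}
top {'fovy': 50.6037060147592, 'cx': 274.8302942925338, 'cy': 214.7092517011098, 'pose': [[-0.007, 0.993, -0.114, 0.332], [-1.0, -0.006, 0.01, 0.171], [0.009, 0.114, 0.993, 1.628], [0.0, 0.0, 0.0, 1.0]]}
{'time_s': 0.1, 'qpos': [1.126, 0.537, -0.004, 1.539, 0.003, 1.067, -0.071], 'joint_velocities': [-0.001, -0.003, -0.0, -0.003, 0.001, -0.001, 0.0], 'tau': [0.003, -58.457, 1.052, -25.978, 0.013, 0.005, -0.0], 'tcp_pos': [0.24, -0.603, 0.23], 'orientation': [0.982, 0.188, -0.0, -0.001], 'wrist_force': [-0.234, -0.395, 0.014], 'moment': [-0.014, 0.006, 0.009], 'grasp_force': 0.0, 'finger_gap': 1.002} 0.0187
```

View pics/top0.png

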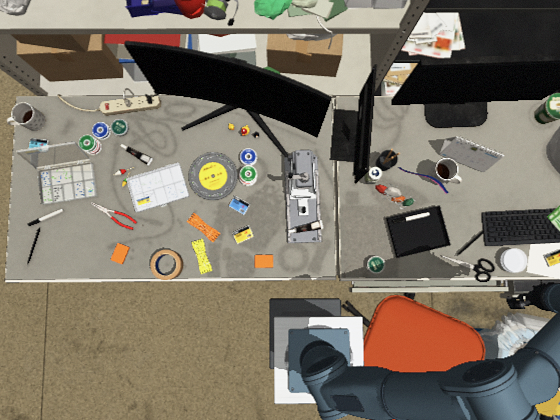

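View pics/scene0.png

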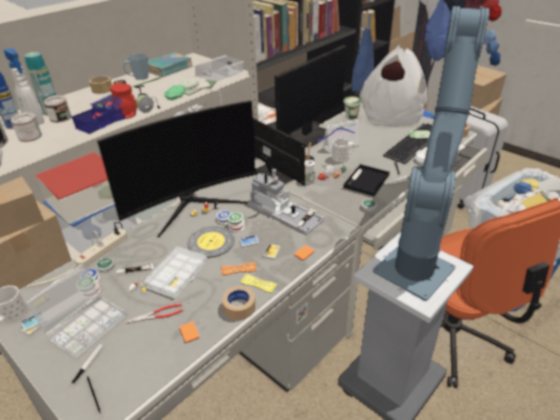

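```bash
cat > h.py <<'E'
import numpy as np,cv2
from bench import ctrl
def rt(c):
    P=np.array(c["pose"]);return P[:3,:3],P[:3,3],210/np.tan(np.radians(c["fovy"]/2))
def ray(c,u,v):
    R,t,f=rt(c);d=R@np.array([(u-c["cx"])/f,-(v-c["cy"])/f,-1]);return t,d
def onz(c,u,v,z):
    t,d=ray(c,u,v);return t+d*(z-t[2])/d[2]
def proj(c,p):
    R,t,f=rt(c);q=R.T@(np.array(p)-t);return np.array([c["cx"]-f*q[0]/q[2],c["cy"]+f*q[1]/q[2]])
E
python3 - <<'E'
from h import *
im=cv2.imread("pics/top0.png")
cr=im[140:280,210:350]; cv2.imwrite("pics/topc.png",cv2.resize(cr,None,fx=4.2,fy=4.2,interpolation=cv2.INTER_CUBIC))
c=ctrl.get_calibration("top")
print(c.keys())
for n,u,v,z in [("blue",240,206,.01),("yel",244,236,.01),("or",264,261,.01),("front",303,240,.01),("tray",418,230,.022),("back",300,152,.0),("deskedge",300,278,0)]: print(n,onz(c,u,v,z).round(3))
E
```

```text
dict_keys(['fovy', 'cx', 'cy', 'pose'])
blue [0.551 0.283 0.01 ]
yel [0.441 0.268 0.01 ]
or [0.35  0.195 0.01 ]
front [0.425 0.053 0.01 ]
tray [ 0.458 -0.365  0.022]
back [0.756 0.059 0.   ]
deskedge [0.288 0.065 0.   ]
```

View pics/topc.png

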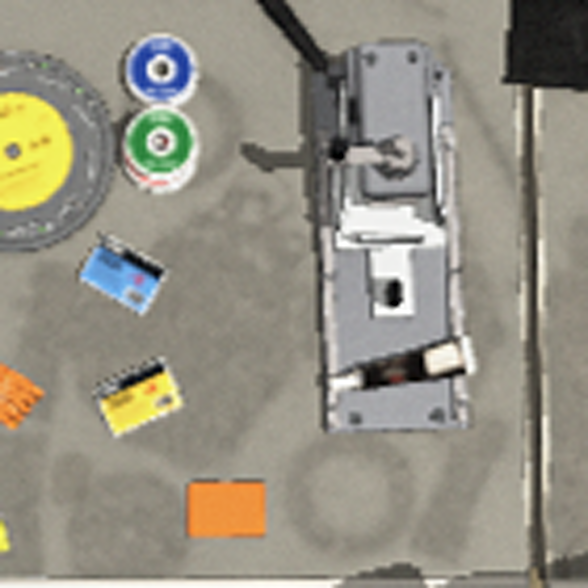

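```bash
python3 -m inch '[253,-150,-170,0,0,21.7,0, 253,-150,-170,0,0,21.7,0, 253,-150,-170,0,0,21.7,0, 253,-150,-170,0,0,21.7,0, 253,-150,-170,0,0,21.7,0, 253,-150,-170,0,0,21.7,0, 253,-150,-170,0,0,21.7,0, 253,-150,-170,0,0,21.7,0]'
python3 -m inch '[0,0,0,0,0,0,0, 0,0,0,0,0,0,0]'
python3 - <<'E'
from h import *
c=ctrl.get_calibration("wrist"); o=ctrl.get_obs()
im=ctrl.snapshot("wrist"); cv2.imwrite("pics/w0.png",im); import pickle; pickle.dump(c,open("w0.pkl","wb"))
print(o["tcp_pos"],o["orientation"],c["fovy"],c["pose"])
E
```

```text
time_s: 0.77
tcp_pos: [0.4171, -0.3736, 0.3989]
orientation: [1.0, 0.0, -0.0, -0.0]
wrist_force: [1.2, -0.6, -0.1]
finger_gap: 1.0
grasp_force: 0.0
time_s: 0.93
tcp_pos: [0.4186, -0.3735, 0.3991]
orientation: [1.0, 0.003, 0.001, 0.0]
wrist_force: [-0.9, -1.4, 0.2]
finger_gap: 0.998
grasp_force: 0.0
[ 0.41864744 -0.37347995  0.39910847] [9.99995982e-01 2.61499469e-03 1.01917670e-03 3.98090165e-04] 71.26747910079852 [[ 5.96423949e-03  9.60131758e-01  2.79484230e-01  4.88739047e-01]
 [-9.99982211e-01  5.74652098e-03  1.59835889e-03 -3.72320712e-01]
 [-7.14268591e-05 -2.79488792e-01  9.60148952e-01  5.40944985e-01]
 [ 0.00000000e+00  0.00000000e+00  0.00000000e+00  1.00000000e+00]]
```

View pics/w0.png

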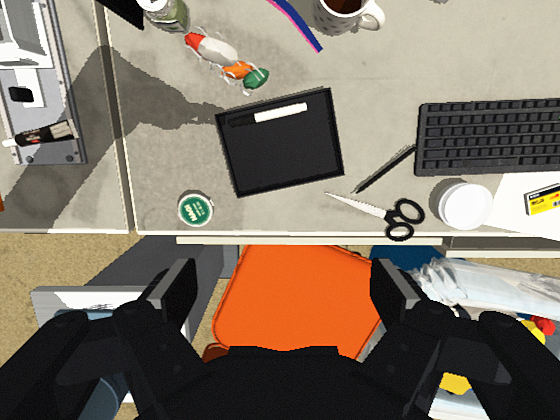

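```bash
python3 -m inch '[0,-290,-20,0,0,0,0, 0,-290,-20,0,0,0,0, 0,-290,-20,0,0,0,0, 0,-290,-20,0,0,0,0, 0,-290,-20,0,0,0,0, 0,-290,-20,0,0,0,0, 0,-290,-20,0,0,0,0, 0,-290,-20,0,0,0,0]' >/dev/null
python3 -m inch '[0,-220,0,0,0,0,0, 0,-220,0,0,0,0,0, 0,-220,0,0,0,0,0, 0,-220,0,0,0,0,0, 0,-220,0,0,0,0,0, 0,-220,0,0,0,0,0, 0,-220,0,0,0,0,0, 0,-220,0,0,0,0,0]'
python3 - <<'E'
from h import *
import pickle
c=ctrl.get_calibration("wrist"); o=ctrl.get_obs()
im=ctrl.snapshot("wrist"); cv2.imwrite("pics/w1.png",im);  pickle.dump(c,open("w1.pkl","wb"))
print(o["tcp_pos"],o["orientation"],c["pose"][:,3])
c0=pickle.load(open("w0.pkl","rb"))
for u,v in [(216,112),(330,88),(343,170),(238,196)]: print(onz(c0,u,v,.022).round(4))
E
```

```text
time_s: 2.32
tcp_pos: [0.4167, 0.1331, 0.4171]
orientation: [1.0, -0.0, -0.001, 0.0]
wrist_force: [-0.0, 0.1, 0.2]
finger_gap: 1.0
grasp_force: 0.0
[0.41672022 0.1331328  0.41711986] [ 9.99999341e-01 -4.72736157e-04 -9.44343706e-04  4.50114344e-04] [0.48738617 0.13384498 0.55866308 1.        ]
[ 0.5074 -0.2595  0.022 ]
[ 0.546  -0.4494  0.022 ]
[ 0.4109 -0.4793  0.022 ]
[ 0.3623 -0.2911  0.022 ]
```

View pics/w1.png

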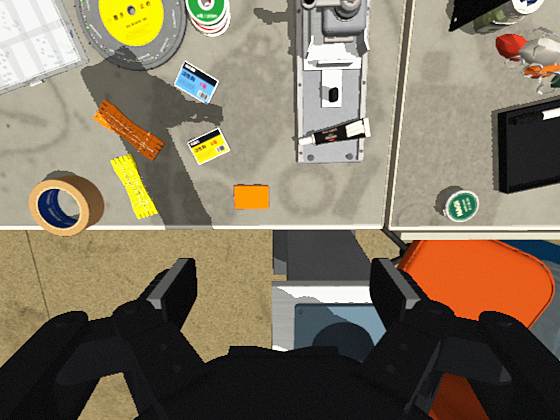

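```bash
python3 - <<'E'
from h import *
import pickle
c=pickle.load(open("w1.pkl","rb"))
im=cv2.imread("pics/w1.png")
cv2.imwrite("pics/w1c.png",cv2.resize(im[0:180,165:390],None,fx=3.3,fy=3.3,interpolation=cv2.INTER_CUBIC))
for n,u,v,z in [("gl",300,142,.029),("gr",370,125,.029),("fl",297,162,.01),("fr",362,162,.01),("blue",196,82,.01),("yel",208,145,.01),("or",251,196,.01)]: print(n,onz(c,u,v,z).round(4))
E
```

```text
gl [0.4547 0.1038 0.029 ]
gr [ 0.4835 -0.0174  0.029 ]
fl [0.4171 0.1077 0.01  ]
fr [ 0.4171 -0.0135  0.01  ]
blue [0.555  0.2843 0.01  ]
yel [0.4482 0.2714 0.01  ]
or [0.3519 0.1955 0.01  ]
```

View pics/w1c.png

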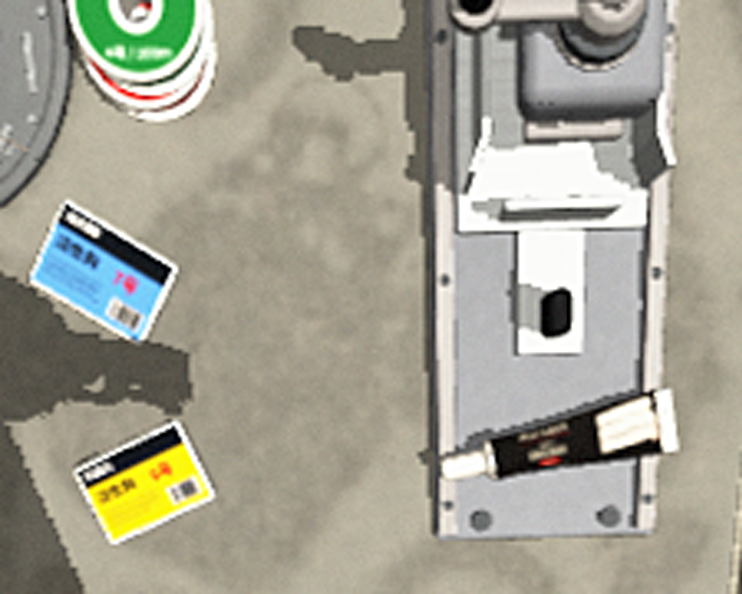

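```bash
python3 - <<'E'
from h import *
import pickle
c=pickle.load(open("w1.pkl","rb"))
P=lambda x,y,z: onz(c,165+(x-1.15)/3.3,(y-1.15)/3.3,z)
for n,x,y,z in [("sl1",445,282,.018),("sl2",448,507,.018),("sr1",656,272,.018),("sr2",647,500,.018),("fl",437,537,.01),("fr",651,537,.01),("tabtop",557,312,.054),("tubeL",442,468,.029),("tubeR",675,420,.029),("bedfrontL",458,230,.02),("bedfrontR",645,228,.02),("stopTopL",502,217,.058),("stopTopR",618,210,.058),("hub",612,5,.153)]: print(n,P(x,y,z).round(4))
for n,q in [("blue",[(67,200),(178,265),(138,340),(30,280)]),("yel",[(73,467),(180,420),(214,495),(115,543)]),("or",0)]:
    if not q: continue
    p=np.array([P(a,b,.01)[:2] for a,b in q]); r=cv2.minAreaRect(p.astype(np.float32)*1000); e=p[1]-p[0]; e2=p[2]-p[3]
    print(n,p.mean(0).round(4),np.linalg.norm(e),np.linalg.norm(p[2]-p[1]),"long dir deg",np.degrees(np.arctan2(*(e+e2)[::-1])),r)
E
```

```text
sl1 [0.549  0.1056 0.018 ]
sl2 [0.4339 0.1021 0.018 ]
sr1 [ 0.5538 -0.0034  0.018 ]
sr2 [ 0.4377 -0.0075  0.018 ]
fl [0.4164 0.1076 0.01  ]
fr [ 0.4164 -0.0134  0.01  ]
tabtop [0.5313 0.0526 0.054 ]
tubeL [0.4556 0.1063 0.029 ]
tubeR [ 0.4803 -0.0163  0.029 ]
bedfrontL [0.5733 0.0994 0.02  ]
bedfrontR [0.5742 0.0043 0.02  ]
stopTopL [0.5729 0.0812 0.058 ]
stopTopR [0.5759 0.0267 0.058 ]
hub [0.6265 0.0537 0.153 ]
blue [0.5549 0.2843] 0.06322328653449721 0.043901032634828675 long dir deg -118.89659419827744 ((554.5982666015625, 284.17138671875), (64.75298309326172, 44.529117584228516), 60.78034591674805)
yel [0.447  0.2702] 0.06575888198569155 0.04355402334495623 long dir deg -66.35967791478903 ((446.1329040527344, 270.4080810546875), (46.381492614746094, 65.75888061523438), 22.384944915771484)
```

```bash
python3 - <<'E'
from h import *
o=ctrl.get_obs(); print(np.round(o["qpos"],3),o["tcp_pos"])
E
python3 -m inch '[0,0,0,0,0,20,0.3, 0,0,0,0,0,20,0.3, 0,0,0,0,0,20,0.3, 0,0,0,0,0,20,0.3]' 40
python3 - <<'E'
from h import *
o=ctrl.get_obs(); print(np.round(o["qpos"],3),o["tcp_pos"])
E
```

```text
[ 0.112  0.03  -0.529  1.77   0.016  1.347 -1.994] [0.41689386 0.13230887 0.41723718]
time_s: 2.7
tcp_pos: [0.417, 0.1321, 0.4177]
orientation: [0.984, -0.177, -0.0, 0.0]
wrist_force: [0.6, 0.2, -0.2]
finger_gap: 0.7
grasp_force: 0.0
[ 0.107  0.028 -0.523  1.771  0.015  1.347 -2.347] [0.41695708 0.13209475 0.41768124]
```

```bash
python3 -m inch '[0,0,0,0,0,-57,0.3, 0,0,0,0,0,-57,0.3, 0,0,0,0,0,-57,0.3, 0,0,0,0,0,-57,0.3, 0,0,0,0,0,-57,0.3, 0,0,0,0,0,-57,0.3, 0,0,0,0,0,-57,0.3, 0,0,0,0,0,-57,0.3]' >/dev/null
python3 -m inch '[0,0,0,0,0,-57,0.3, 0,0,0,0,0,-57,0.3, 0,0,0,0,0,-57,0.3, 0,0,0,0,0,-57,0.3, 0,0,0,0,0,-57,0.3, 0,0,0,0,0,-57,0.3, 0,0,0,0,0,-57,0.3, 0,0,0,0,0,-57,0.3]' >/dev/null
python3 -m inch '[0,0,0,0,0,-7.2,0.3, 0,0,0,0,0,-7.2,0.3]'
python3 - <<'E'
from h import *
from scipy.spatial.transform import Rotation as Ro
o=ctrl.get_obs(); R=Ro.from_quat(o["orientation"]).as_matrix()
print(np.round(o["qpos"],3),o["tcp_pos"],np.round(R,3)); print(R.T@(np.array([.468,.045,.12])-o["tcp_pos"])*1000)
E
cat >> h.py <<'E'
from scipy.spatial.transform import Rotation as Ro
def to(p,yaw=None):
    "shift (mm) and turn (deg) in tool axes to TCP p, tool-x yaw (deg) with the tool straight down"
    o=ctrl.get_obs(); A=Ro.from_quat(o["orientation"]); s=A.as_matrix().T@(np.array(p)-o["tcp_pos"])*1000
    r=[0,0,0]
    if yaw is not None: r=(A.inv()*Ro.from_euler('z',yaw,degrees=True)*Ro.from_euler('x',180,degrees=True)).as_rotvec(degrees=True)
    print("to",np.round(s,1),np.round(r,1),"q",np.round(o["qpos"],2)[[0,6]])
E
```

```text
time_s: 4.2
tcp_pos: [0.4168, 0.1329, 0.4178]
orientation: [0.633, 0.774, -0.0, 0.0]
wrist_force: [-0.4, 0.3, 0.2]
finger_gap: 0.7
grasp_force: 0.0
[ 0.146  0.031 -0.565  1.769  0.017  1.348 -0.222] [0.41684125 0.13291048 0.41781594] [[-0.199  0.98  -0.   ]
 [ 0.98   0.199 -0.001]
 [-0.    -0.001 -1.   ]]
[-96.19073942  32.80515968 297.8438613 ]
```

```bash
python3 -m inch '[-96,33,270,0,0,0,0.3, -96,33,270,0,0,0,0.3, -96,33,270,0,0,0,0.3, -96,33,270,0,0,0,0.3, -96,33,270,0,0,0,0.3, -96,33,270,0,0,0,0.3, -96,33,270,0,0,0,0.3, -96,33,270,0,0,0,0.3]'
python3 -m inch '[0,0,0,0,0,0,0.3, 0,0,0,0,0,0,0.3]' >/dev/null
python3 - <<'E'
from h import *
c=ctrl.get_calibration("wrist"); im=ctrl.snapshot("wrist"); cv2.imwrite("pics/w2.png",im)
to([.468,.045,.014],101.4); print(proj(c,[.468,.045,.04]))
E
```

```text
time_s: 4.87
tcp_pos: [0.4638, 0.0423, 0.1419]
orientation: [0.637, 0.771, -0.005, -0.004]
wrist_force: [-1.7, -1.0, 0.2]
finger_gap: 0.698
grasp_force: 0.0
to [ -2.4  -1.8 136.1] [ 0.2  0.  -0.2] q [ 0.18 -0.23]
[282.95165761 210.46368272]
```

View pics/w2.png

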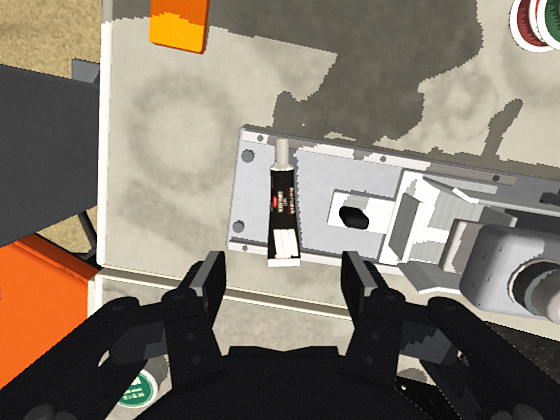

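```bash
python3 -m inch '[-2,-2,40,0,0,0,0.3, -2,-2,80,0,0,0,0.3, -2,-2,110,0,0,0,0.3, -2,-2,125,0,0,0,0.3, -2,-2,136,0,0,0,0.3, -2,-2,136,0,0,0,0.3]'
python3 -m inch '[0,0,0,0,0,0,0.9, 0,0,0,0,0,0,0.9, 0,0,0,0,0,0,0.9, 0,0,0,0,0,0,0.9, 0,0,0,0,0,0,0.9, 0,0,0,0,0,0,0.9]' 40
python3 -m inch '[0,0,-30,0,0,0,0.9, 0,0,-60,0,0,0,0.9, 0,0,-90,0,0,0,0.9, 0,0,-120,0,0,0,0.9, 0,0,-120,0,0,0,0.9]'
python3 -c "
from h import *
to([.442,-.373,.13],101.4+1.5)"
```

```text
time_s: 5.58
tcp_pos: [0.4664, 0.0452, 0.0121]
orientation: [0.634, 0.773, 0.0, 0.0]
wrist_force: [0.4, -1.2, 0.7]
finger_gap: 0.701
grasp_force: 0.0
time_s: 6.08
tcp_pos: [0.4674, 0.0447, 0.0137]
orientation: [0.635, 0.773, 0.001, 0.001]
wrist_force: [-0.6, 0.3, 8.8]
finger_gap: 0.289
grasp_force: 38.7
time_s: 6.5
tcp_pos: [0.4697, 0.0451, 0.1378]
orientation: [0.635, 0.773, 0.003, 0.004]
wrist_force: [0.8, 1.0, 0.5]
finger_gap: 0.289
grasp_force: 39.8
to [-404.8 -108.3    7.2] [ 0.6  0.1 -1.7] q [ 0.19 -0.25]
```

```bash
python3 -m inch '[-36,-10,0,0,0,0,0.9, -72,-19,0,0,0,0,0.9, -108,-29,0,0,0,0,0.9, -144,-38,0,0,0,0,0.9, -180,-48,0,0,0,0,0.9, -216,-58,0,0,0,0,0.9, -252,-67,0,0,0,0,0.9, -288,-77,0,0,0,0,0.9]'
python3 -m inch '[-36,-10,0,0,0,-1.5,0.9, -72,-19,20,0,0,-1.5,0.9, -100,-26,50,0,0,-1.5,0.9, -116,-31,80,0,0,-1.5,0.9, -117,-31,100,0,0,-1.5,0.9, -117,-31,100,0,0,-1.5,0.9]'
python3 -c "
from h import *
im=ctrl.snapshot('wrist'); cv2.imwrite('pics/w3.png',im)
to([.442,-.373,.008],102.9)"
```

```text
time_s: 7.17
tcp_pos: [0.446, -0.2549, 0.1325]
orientation: [0.635, 0.773, 0.0, 0.0]
wrist_force: [1.1, -0.4, 0.1]
finger_gap: 0.286
grasp_force: 39.8
time_s: 7.67
tcp_pos: [0.4353, -0.3735, 0.0282]
orientation: [0.626, 0.78, -0.0, -0.003]
wrist_force: [-0.1, 0.6, -0.6]
finger_gap: 0.283
grasp_force: 39.8
to [-1.4  4.8 22.4] [-0.1 -0.2 -0.2] q [0.85 0.57]
```

View pics/w3.png

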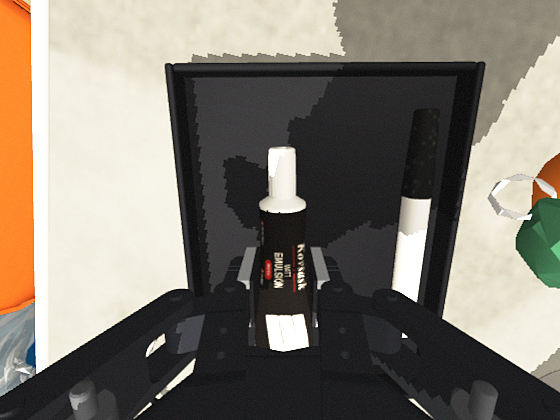

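```bash
python3 -m inch '[5,4,10,0,0,0,0.9, 5,4,20,0,0,0,0.9, 5,4,20,0,0,0,0.9, 5,4,20,0,0,0,0.5, 5,4,20,0,0,0,0.45, 5,4,20,0,0,0,0.45]'
python3 -m inch '[0,0,-30,0,0,0,0.45, 0,0,-70,0,0,0,0.45, 0,0,-100,0,0,0,0.4, 0,0,-140,0,0,0,0.3, 0,0,-140,0,0,0,0.3]'
python3 -c "
from h import *
im=ctrl.snapshot('wrist'); cv2.imwrite('pics/w4.png',im)
to([.531,.050,.20],1.9)"
```

```text
time_s: 8.22
tcp_pos: [0.442, -0.3683, 0.0128]
orientation: [0.624, 0.781, -0.0, 0.001]
wrist_force: [0.9, -0.5, -0.1]
finger_gap: 0.554
grasp_force: 0.0
time_s: 8.63
tcp_pos: [0.4456, -0.3708, 0.16]
orientation: [0.625, 0.781, -0.0, 0.006]
wrist_force: [1.3, -0.2, 0.5]
finger_gap: 0.697
grasp_force: 0.0
to [390.4 177.1 -45. ] [  0.6   0.  100.8] q [0.9  0.63]
```

View pics/w4.png

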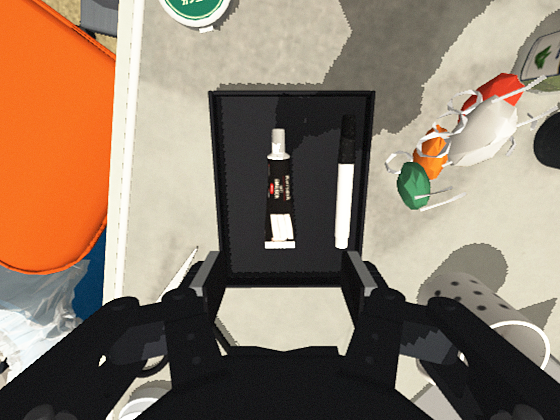

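```bash
python3 -m inch '[30,14,-45,0,0,-7,0.3, 60,28,-45,0,0,-14,0.3, 95,43,-45,0,0,-21,0.3, 130,59,-45,0,0,-28,0.3, 165,75,-45,0,0,-35,0.3, 200,91,-45,0,0,-42,0.3, 235,107,-45,0,0,-49,0.3, 260,118,-45,0,0,-56,0.3]'
python3 -c "
from h import *
to([.531,.050,.20],181.9)"
```

```text
time_s: 9.35
tcp_pos: [0.4995, -0.0846, 0.197]
orientation: [0.18, 0.984, 0.001, 0.0]
wrist_force: [0.2, 0.6, 0.1]
finger_gap: 0.7
grasp_force: 0.0
to [ 18.3 137.   -2.9] [  0.1   0.  -22.7] q [0.64 0.98]
```

```bash
python3 -m inch '[4,34,0,0,0,-7,0.3, 9,68,0,0,0,-14,0.3, 14,102,0,0,0,-21,0.3, 18,137,0,0,0,-22.7,0.3, 18,137,0,0,0,-22.7,0.3, 18,137,0,0,0,-22.7,0.3]' >/dev/null
python3 -c "
from h import *
c=ctrl.get_calibration('wrist'); im=ctrl.snapshot('wrist'); cv2.imwrite('pics/w5.png',im)
import pickle; pickle.dump(c,open('w5.pkl','wb'))
to([.531,.050,.027],181.9)
print(proj(c,[.531,.051,.054]))"
```

```text
to [  0.7   4.  169.5] [-0.  -0.1 -0.4] q [0.44 1.06]
[284.49210363 197.95086931]
```

View pics/w5.png

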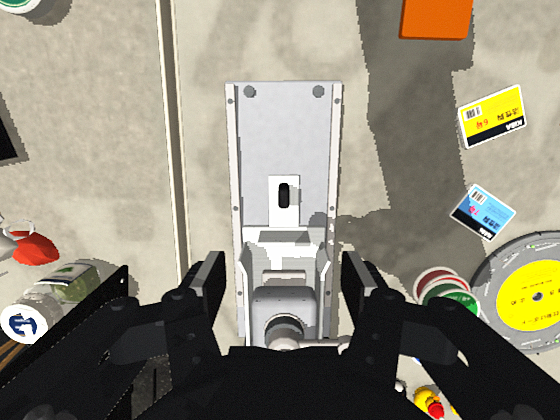

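```bash
python3 -m inch '[1,4,40,0,0,-0.4,0.4, 1,4,80,0,0,-0.4,0.4, 1,4,120,0,0,-0.4,0.4, 1,4,150,0,0,-0.4,0.4, 1,4,169,0,0,-0.4,0.4, 1,4,169,0,0,-0.4,0.4]'
python3 -m inch '[0,0,0,0,0,0,1, 0,0,0,0,0,0,1, 0,0,0,0,0,0,1, 0,0,0,0,0,0,1, 0,0,0,0,0,0,1, 0,0,0,0,0,0,1]' 50
python3 -c "
from h import *
to([.531-.115,.0507-.115*.034,.027],181.9)"
```

```text
time_s: 10.4
tcp_pos: [0.5279, 0.047, 0.0241]
orientation: [-0.015, 1.0, -0.001, -0.004]
wrist_force: [-0.0, -0.2, -0.6]
finger_gap: 0.602
grasp_force: 0.0
time_s: 10.9
tcp_pos: [0.5327, 0.049, 0.0298]
orientation: [-0.015, 1.0, -0.001, 0.001]
wrist_force: [-1.3, -2.0, 7.1]
finger_gap: 0.125
grasp_force: 49.9
to [116.7   1.3   2.5] [-0.1  0.2 -0.1] q [0.29 0.86]
```

```bash
python3 -m inch '[15,0,0,0,0,0,1, 30,0,0,0,0,0,1, 45,0,0,0,0,0,1, 60,0,0,0,0,0,1, 75,0,0,0,0,0,1, 88,0,0,0,0,0,1, 88,0,0,0,0,0,1, 88,0,0,0,0,0,1]'
python3 -m inch '[4,0,0,0,0,0,1, 8,0,0,0,0,0,1, 8,0,0,0,0,0,1]'
python3 -m inch '[4,0,0,0,0,0,1, 8,0,0,0,0,0,1, 8,0,0,0,0,0,1]'
python3 -m inch '[4,0,0,0,0,0,1, 8,0,0,0,0,0,1, 8,0,0,0,0,0,1]'
```

```text
time_s: 11.57
tcp_pos: [0.444, 0.0463, 0.0298]
orientation: [-0.016, 1.0, -0.001, 0.001]
wrist_force: [-2.7, -2.6, 12.2]
finger_gap: 0.127
grasp_force: 53.6
time_s: 11.82
tcp_pos: [0.4372, 0.0461, 0.0298]
orientation: [-0.015, 1.0, -0.001, 0.002]
wrist_force: [-0.2, -3.3, 9.8]
finger_gap: 0.13
grasp_force: 53.3
time_s: 12.07
tcp_pos: [0.4344, 0.0461, 0.0299]
orientation: [-0.015, 1.0, 0.001, 0.006]
wrist_force: [16.1, -3.1, -12.0]
finger_gap: 0.13
grasp_force: 51.1
time_s: 12.32
tcp_pos: [0.4331, 0.0462, 0.0307]
orientation: [-0.014, 1.0, 0.002, 0.011]
wrist_force: [34.6, -4.6, -29.9]
finger_gap: 0.13
grasp_force: 48.8
```

```bash
python3 -m inch '[-13,0,0,0,0,0,1, -13,0,0,0,0,0,1, -13,0,0,0,0,0,1]'
python3 -m inch '[0,0,0,0,0,0,0.5, 0,0,0,0,0,0,0.4, 0,0,0,0,0,0,0.4, 0,0,-40,0,0,0,0.4, 0,0,-80,0,0,0,0, 0,0,-120,0,0,0,0, 0,0,-160,0,0,0,0, 0,0,-170,0,0,0,0]'
python3 -c "
from h import *
to([.475,.16,.25],181.9)"
```

```text
time_s: 12.57
tcp_pos: [0.4373, 0.0461, 0.0304]
orientation: [-0.015, 1.0, -0.0, 0.004]
wrist_force: [1.8, -4.6, 14.5]
finger_gap: 0.128
grasp_force: 55.3
time_s: 13.23
tcp_pos: [0.4347, 0.0478, 0.203]
orientation: [-0.016, 1.0, -0.0, 0.003]
wrist_force: [1.5, 0.0, -0.5]
finger_gap: 1.005
grasp_force: 0.0
to [-44.2 110.9 -46.7] [-0.   0.4 -0. ] q [0.55 1.07]
```

```bash
python3 -m inch '[-40,30,-20,0,0,0,0, -80,60,-30,0,0,0,0, -120,90,-47,0,0,0,0, -149,115,-47,0,0,0,0, -149,115,-47,0,0,0,0, -149,115,-47,0,0,0,0, -149,115,-47,0,0,0,0]'
python3 -c "
from h import *
c=ctrl.get_calibration('wrist'); im=ctrl.snapshot('wrist'); cv2.imwrite('pics/w6.png',im)
import pickle; pickle.dump(c,open('w6.pkl','wb'))"
```

```text
time_s: 13.82
tcp_pos: [0.5775, 0.1679, 0.2445]
orientation: [-0.017, 1.0, 0.0, -0.001]
wrist_force: [-0.0, -0.6, -0.4]
finger_gap: 1.002
grasp_force: 0.0
```

View pics/w6.png

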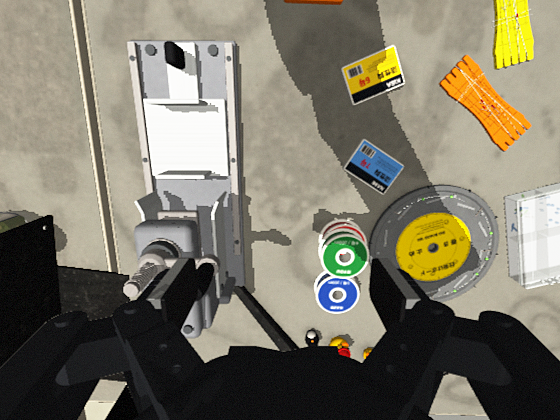

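```bash
python3 - <<'E'
from h import *
import pickle
c=pickle.load(open("w6.pkl","rb")); im=cv2.imread("pics/w6.png")
def box(n,p):
    p=np.array(p)[:, :2]; L=p[1]-p[0]+p[2]-p[3]; print(n,p.mean(0).round(4),np.linalg.norm(L)/2,"deg",np.degrees(np.arctan2(L[1],L[0])))
box("yel",[onz(c,u,v,.01) for u,v in [(341,67),(395,46),(406,80),(352,104)]])
box("blue",[onz(c,u,v,.01) for u,v in [(362,137),(405,163),(389,195),(345,167)]])
g=cv2.cvtColor(im,cv2.COLOR_BGR2HSV); 
# box = anything saturated or very dark/bright in a window round it -> convex hull
for n,(x0,y0,x1,y1) in {"yel":(335,40,412,110),"blue":(338,130,412,201)}.items():
    w=g[y0:y1,x0:x1]; m=((w[...,1]>90)&(w[...,2]>60)).astype(np.uint8)
    m=cv2.morphologyEx(m,cv2.MORPH_OPEN,np.ones((2,2)))
    cs=max(cv2.findContours(m,0,2)[0],key=cv2.contourArea); r=cv2.minAreaRect(cs); print(n,"colour part",np.add(r[0],(x0,y0)).round(1),r[1],r[2])
    b=cv2.boxPoints(r)+(x0,y0); W=np.array([onz(c,*q,.01)[:2] for q in b]); r=cv2.minAreaRect((W*1000).astype(np.float32)); print(r)
for n,u,v,z in [("tab",174,50,.054),("bedFL",145,101,.02),("bedFR",224,98,.02),("bedBL",152,181,.02),("bedBR",228,178,.02),("s2L",158,176,.058),("s2R",211,174,.058)]: print(n,onz(c,u,v,z).round(4))
# white plate mask
w=((g[...,2]>235)&(g[...,1]<25)).astype(np.uint8); w[:, :100]=0; w[:, 260:]=0; w[210:]=0
n,l,s,ce=cv2.connectedComponentsWithStats(w)
for k in range(1,n):
    if s[k,4]>150: print(s[k],ce[k])
E
```

```text
yel [0.4457 0.2714] 0.06632771524720395 deg 113.62174130372871
blue [0.5528 0.287 ] 0.0683278782616028 deg 61.50299357180627
yel colour part [373.   71.3] (28.307689666748047, 57.0) 67.38013458251953
((442.13421630859375, 270.6434631347656), (32.11690902709961, 68.11429595947266), 23.78146743774414)
blue colour part [376.9 164.4] (46.317466735839844, 25.238859176635742) 33.6900634765625
((551.483154296875, 289.111572265625), (62.72731399536133, 31.386030197143555), 60.226566314697266)
tab [0.4367 0.0531 0.054 ]
bedFL [0.4849 0.0038 0.02  ]
bedFR [0.4784 0.0966 0.02  ]
bedBL [0.5802 0.0034 0.02  ]
bedBR [0.5731 0.0996 0.02  ]
s2L [0.5664 0.0276 0.058 ]
s2R [0.5621 0.0874 0.058 ]
[ 143   64   85  115 6141] [185.20648103 131.51717961]
```

```bash
python3 - <<'E'
from h import *
import pickle
c=pickle.load(open("w6.pkl","rb")); im=cv2.imread("pics/w6.png")
cr=cv2.resize(im[85:195,130:240],None,fx=5,fy=5,interpolation=cv2.INTER_NEAREST)
# gamma to separate whites
cr=(255*(cr/255.)**4).astype(np.uint8)
cv2.imwrite("pics/w6c.png",cr)
for s in (-.0415,-.038,.038,.0415):
    for y in (-.028,.028):
        for z in (.02,.058):
            x=.5245+s*1-.033*y; yy=.0508+y+.033*s; p=proj(c,[x,yy,z]); print(s,y,z,((p-[130,85])*5).round(0))
E
```

```text
-0.0415 -0.028 0.02 [150.  78.]
-0.0415 -0.028 0.058 [77. 64.]
-0.0415 0.028 0.02 [389.  79.]
-0.0415 0.028 0.058 [344.  65.]
-0.038 -0.028 0.02 [152.  94.]
-0.038 -0.028 0.058 [79. 82.]
-0.038 0.028 0.02 [390.  94.]
-0.038 0.028 0.058 [346.  83.]
0.038 -0.028 0.02 [187. 417.]
0.038 -0.028 0.058 [123. 441.]
0.038 0.028 0.02 [411. 417.]
0.038 0.028 0.058 [372. 441.]
0.0415 -0.028 0.02 [188. 431.]
0.0415 -0.028 0.058 [125. 457.]
0.0415 0.028 0.02 [412. 431.]
0.0415 0.028 0.058 [373. 457.]
```

View pics/w6c.png

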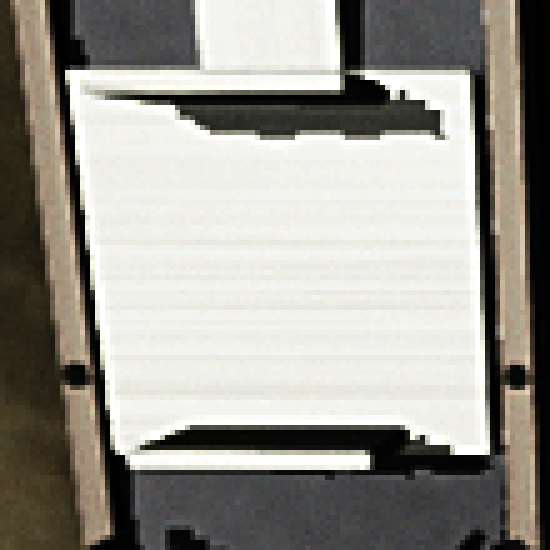

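```bash
python3 -m inch '[30,20,15,0,0,7,0, 60,40,30,0,0,14,0, 90,60,45,0,0,21,0, 120,80,60,0,0,28,0, 135,95,80,0,0,35,0, 135,95,110,0,0,42,0, 135,95,130,0,0,49,0, 135,95,130,0,0,56,0]'
python3 -c "
from h import *
to([.446,.271,.09],113.6)"
```

```text
time_s: 14.53
tcp_pos: [0.4363, 0.2535, 0.1114]
orientation: [0.458, 0.889, -0.004, -0.002]
wrist_force: [-0.2, -1.3, 0.1]
finger_gap: 1.001
grasp_force: 0.0
to [ 8.6 18.2 21.3] [-0.4  0.1 11.9] q [-0.17 -0.36]
```

```bash
python3 -m inch '[9,18,21,0,0,6,0, 9,18,21,0,0,12,0, 9,18,21,0,0,12,0, 9,18,21,0,0,12,0]' >/dev/null
cat >> h.py <<'E'
def boxpose(c,im,z,win,lo,hi):
    "full outline of a carton: hull of what differs from the desk, from its colour and its black band"
    g=cv2.cvtColor(im,cv2.COLOR_BGR2HSV); m=cv2.inRange(g,lo,hi); k=np.zeros_like(m); k[win[1]:win[3],win[0]:win[2]]=255; m&=k
    m=cv2.morphologyEx(m,cv2.MORPH_CLOSE,np.ones((5,5))); q=max(cv2.findContours(m,0,2)[0],key=cv2.contourArea)
    W=np.array([onz(c,*p[0],z)[:2] for p in q]); r=cv2.minAreaRect((W*1000).astype(np.float32)); print("rect mm",np.round(r[0],1),np.round(r[1],1),round(r[2],1))
E
python3 -c "
from h import *
c=ctrl.get_calibration('wrist'); im=ctrl.snapshot('wrist'); cv2.imwrite('pics/w7.png',im)
boxpose(c,im,.01,(150,60,420,300),(20,120,120),(35,255,255))
print(proj(c,[.446,.271,.01]))
to([.446,.271,.003],113.6)"
```

```text
rect mm [441.4 269.4] [30.8 60.6] 24.5
[279.91957518 218.26346269]
to [-1.  -3.5 91.4] [-0.   0.1  0.3] q [-0.25 -0.57]
```

View pics/w7.png

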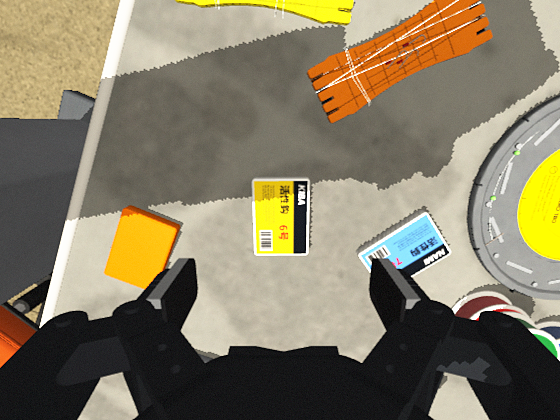

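```bash
python3 -m inch '[-1,-2,30,0,0,0,0.2, -1,-2,60,0,0,0,0.2, -1,-2,80,0,0,0,0.2, -1,-2,91,0,0,0,0.2, -1,-2,91,0,0,0,0.2]'
python3 -m inch '[0,0,0,0,0,0,0.7, 0,0,0,0,0,0,0.7, 0,0,0,0,0,0,0.7, 0,0,0,0,0,0,0.7, 0,0,0,0,0,0,0.7]' 30
python3 -m inch '[0,0,-30,0,0,0,0.7, 0,0,-70,0,0,0,0.7, 0,0,-110,0,0,0,0.7, 0,0,-110,0,0,0,0.7]'
python3 -c "
from h import *
to([.526,.051,.10],181.9)"
```

```text
time_s: 15.33
tcp_pos: [0.4465, 0.2716, 0.0017]
orientation: [0.546, 0.838, -0.002, -0.001]
wrist_force: [-0.7, 0.8, -0.7]
finger_gap: 0.798
grasp_force: 0.0
time_s: 15.75
tcp_pos: [0.4486, 0.2736, 0.0046]
orientation: [0.546, 0.838, 0.001, 0.001]
wrist_force: [-1.7, -1.7, 7.9]
finger_gap: 0.52
grasp_force: 31.1
time_s: 16.08
tcp_pos: [0.4516, 0.2762, 0.1205]
orientation: [0.546, 0.838, 0.006, 0.003]
wrist_force: [0.2, 0.9, -0.1]
finger_gap: 0.523
grasp_force: 31.2
to [-236.1  -23.2   19.8] [  0.7   0.3 -68.1] q [-0.23 -0.55]
```

```bash
python3 -m inch '[-24,-2,0,0,0,-7,0.7, -48,-5,0,0,0,-14,0.7, -72,-7,0,0,0,-21,0.7, -96,-9,0,0,0,-28,0.7, -120,-12,0,0,0,-35,0.7, -145,-14,0,0,0,-42,0.7, -170,-17,0,0,0,-49,0.7, -195,-19,0,0,0,-56,0.7]' >/dev/null
python3 -c "
from h import *
to([.526,.051,.10],181.9)"
```

```text
to [-22.1 -31.3  13.9] [ -0.    0.1 -11.7] q [0.31 0.67]
```

```bash
python3 -m inch '[-12,-16,5,0,0,-6,0.7, -22,-31,14,0,0,-11.7,0.7, -22,-31,14,0,0,-11.7,0.7, -22,-31,14,0,0,-11.7,0.7, -22,-31,14,0,0,-11.7,0.7, -22,-31,14,0,0,-11.7,0.7]'
python3 -c "
from h import *
c=ctrl.get_calibration('wrist'); im=ctrl.snapshot('wrist'); cv2.imwrite('pics/w8.png',im)
to([.526,.051,.024],181.9)"
```

```text
time_s: 17.25
tcp_pos: [0.5251, 0.0541, 0.0998]
orientation: [-0.014, 1.0, 0.0, 0.001]
wrist_force: [-0.3, 0.3, -0.9]
finger_gap: 0.52
grasp_force: 31.2
to [-0.7 -3.1 75.8] [ 0.   0.1 -0.3] q [0.39 0.89]
```

View pics/w8.png

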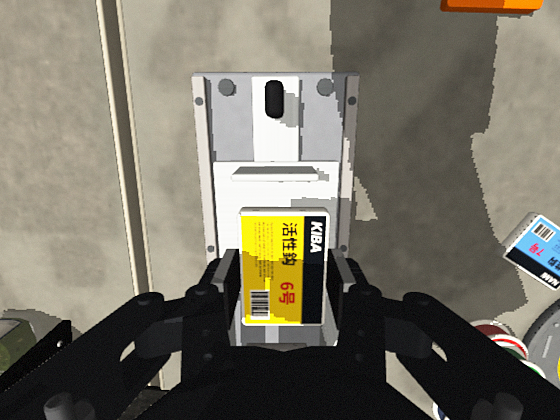

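```bash
python3 - <<'E'
from h import *
c=ctrl.get_calibration('wrist'); im=cv2.imread("pics/w8.png"); o=ctrl.get_obs()
print(o["tcp_pos"])
for n,u,v,z in [("stopface_foot",276,168,.02),("stoptop",276,180,.058),("stopL",233,180,.058),("stopR",318,180,.058),("boxF",285,208,.1065),("boxB",285,325,.1065),("boxFL",241,208,.1065),("boxFR",328,208,.1065),("bedfront",275,162,.02),("tab",275,115,.054),("tabfront",275,82,.054),("BL",214,162,.02),("BR",340,162,.02)]: print(n,onz(c,u,v,z).round(4))
g=cv2.cvtColor(im,cv2.COLOR_BGR2GRAY).astype(int)
for u in (250,300): print(u,[(v,g[v,u]) for v in range(155,215,1)])
E
```

```text
[0.52511331 0.0540191  0.09976328]
stopface_foot [0.4851 0.0486 0.02  ]
stoptop [0.4871 0.0495 0.058 ]
stopL [0.4879 0.0222 0.058 ]
stopR [0.4864 0.0761 0.058 ]
boxF [0.4914 0.0549 0.1065]
boxB [0.5575 0.0569 0.1065]
boxFL [0.492  0.0338 0.1065]
boxFR [0.4909 0.0755 0.1065]
bedfront [0.4806 0.0477 0.02  ]
tab [0.4478 0.0479 0.054 ]
tabfront [0.4292 0.0475 0.054 ]
BL [0.4819 0.0019 0.02  ]
BR [0.4792 0.0966 0.02  ]
250 [(155, np.int64(190)), (156, np.int64(186)), (157, np.int64(189)), (158, np.int64(191)), (159, np.int64(191)), (160, np.int64(147)), (161, np.int64(143)), (162, np.int64(243)), (163, np.int64(253)), (164, np.int64(255)), (165, np.int64(255)), (166, np.int64(187)), (167, np.int64(95)), (168, np.int64(115)), (169, np.int64(116)), (170, np.int64(113)), (171, np.int64(116)), (172, np.int64(107)), (173, np.int64(129)), (174, np.int64(214)), (175, np.int64(254)), (176, np.int64(254)), (177, np.int64(252)), (178, np.int64(251)), (179, np.int64(249)), (180, np.int64(238)), (181, np.int64(237)), (182, np.int64(252)), (183, np.int64(250)), (184, np.int64(251)), (185, np.int64(251
[... 1258 characters left out ...]
83, np.int64(250)), (184, np.int64(250)), (185, np.int64(251)), (186, np.int64(251)), (187, np.int64(251)), (188, np.int64(250)), (189, np.int64(249)), (190, np.int64(250)), (191, np.int64(250)), (192, np.int64(250)), (193, np.int64(250)), (194, np.int64(249)), (195, np.int64(249)), (196, np.int64(252)), (197, np.int64(255)), (198, np.int64(255)), (199, np.int64(159)), (200, np.int64(170)), (201, np.int64(168)), (202, np.int64(172)), (203, np.int64(171)), (204, np.int64(167)), (205, np.int64(174)), (206, np.int64(161)), (207, np.int64(88)), (208, np.int64(127)), (209, np.int64(127)), (210, np.int64(113)), (211, np.int64(198)), (212, np.int64(253)), (213, np.int64(255)), (214, np.int64(253))]
```

```bash
python3 -m inch '[0,-4,20,0,0,0,0.7, 0,-4,40,0,0,0,0.7, 0,-4,55,0,0,0,0.7, 0,-4,65,0,0,0,0.7, 0,-4,72,0,0,0,0.7, 0,-4,72,0,0,0,0.7]'
python3 -m inch '[0,0,2,0,0,0,0.7, 0,0,3,0,0,0,0.7, 0,0,3,0,0,0,0.7]'
```

```text
time_s: 17.8
tcp_pos: [0.5246, 0.0492, 0.0263]
orientation: [-0.014, 1.0, 0.0, -0.001]
wrist_force: [-0.8, -0.6, -0.3]
finger_gap: 0.52
grasp_force: 31.2
time_s: 18.05
tcp_pos: [0.5259, 0.0489, 0.0248]
orientation: [-0.013, 1.0, 0.0, 0.001]
wrist_force: [0.7, 0.7, -0.4]
finger_gap: 0.526
grasp_force: 31.2
```

```bash
python3 -m inch '[0,0,2,0,0,0,0.7, 0,0,2,0,0,0,0.7]'
python3 -m inch '[0,0,0,0,0,0,0.35, 0,0,0,0,0,0,0.3, 0,0,-3,0,0,0,0.3, 0,0,-20,0,0,0,0.3, 0,0,-50,0,0,0,0.3, 0,0,-75,0,0,0,0.3, 0,0,-75,0,0,0,0.3]'
python3 - <<'E'
from h import *
c=ctrl.get_calibration('wrist'); im=ctrl.snapshot('wrist'); cv2.imwrite('pics/w9.png',im)
boxpose(c,im,.03,(180,150,380,370),(20,120,120),(35,255,255))
# bright-level crossings along press centreline columns, on plane .03
g=cv2.cvtColor(im,cv2.COLOR_BGR2GRAY).astype(int)
def runs(a,off):
    d=np.abs(np.diff(a)); return [(int(i)+off,int(a[i]),int(a[i+1])) for i in np.where(d>35)[0]]
for u in (255,285,310): print(u,runs(g[150:330,u],150))
for v in (230,250,262): print(v,runs(g[v,190:380],190))
to([.554,.2855,.20],241.3)
for x,y in [(-33,-23),(-33,23),(33,-23),(33,23)]: print(proj(c,[.5255+x/1000-.033*y/1000,.0505+y/1000+.033*x/1000,.03]).round(1))
E
```

```text
time_s: 18.22
tcp_pos: [0.5279, 0.049, 0.0245]
orientation: [-0.013, 1.0, -0.0, 0.003]
wrist_force: [-0.9, -1.9, 16.4]
finger_gap: 0.521
grasp_force: 32.9
time_s: 18.8
tcp_pos: [0.5279, 0.0495, 0.1012]
orientation: [-0.013, 1.0, 0.0, 0.003]
wrist_force: [0.8, 0.4, -0.9]
finger_gap: 0.699
grasp_force: 0.0
rect mm [529.3  44.7] [60.9 31. ] 1.4
255 [(158, 179, 116), (159, 116, 190), (160, 190, 255), (164, 226, 89), (171, 109, 179), (172, 179, 253), (179, 231, 130), (180, 130, 219), (181, 219, 255), (260, 255, 213), (261, 213, 83), (283, 113, 173), (284, 173, 245), (289, 252, 146), (290, 146, 81)]
285 [(159, 245, 206), (160, 206, 249), (163, 255, 183), (164, 183, 94), (171, 116, 185), (172, 185, 251), (178, 246, 190), (179, 190, 109), (180, 109, 238), (189, 221, 123), (192, 129, 87), (193, 87, 132), (196, 98, 171), (197, 171, 228), (199, 229, 57), (200, 57, 183), (201, 183, 228), (202, 228, 174), (203, 174, 128), (204, 128, 70), (205, 70, 145), (206, 145, 209), (208, 225, 176), (209, 176, 94), (210, 94, 41), (211, 41, 118), (213, 129, 58), (217, 96, 220), (226, 224, 144), (229, 149, 96),
[... 674 characters left out ...]
, 82, 157), (344, 157, 201), (350, 229, 177), (351, 177, 104)]
250 [(211, 124, 168), (212, 168, 211), (221, 196, 110), (222, 110, 47), (224, 55, 204), (225, 204, 255), (260, 246, 205), (261, 205, 145), (264, 158, 119), (265, 119, 81), (271, 88, 142), (294, 137, 58), (295, 58, 16), (308, 17, 151), (309, 151, 193), (339, 152, 105), (340, 105, 64), (342, 52, 88)]
262 [(195, 166, 124), (196, 124, 43), (202, 25, 71), (213, 78, 37), (224, 0, 63), (225, 63, 221), (249, 238, 137), (250, 137, 78), (315, 98, 156), (338, 185, 144), (339, 144, 65), (340, 65, 19), (351, 1, 44), (363, 52, 10)]
to [ -33.6  235.8 -100.5] [ -0.1   0.2 -59.8] q [0.4 0.9]
[251.4 175.8]
[314.3 175.4]
[254.4 257.9]
[312.2 257.6]
```

```bash
python3 -m inch '[-4,30,-20,0,0,-7,0.3, -8,60,-20,0,0,-14,0.3, -12,90,-20,0,0,-21,0.3, -16,120,-20,0,0,-28,0.3, -20,150,-20,0,0,-35,0.3, -25,180,-20,0,0,-42,0.2, -30,210,-20,0,0,-49,0.2, -33,235,-20,0,0,-56,0.2]' >/dev/null
python3 -m inch '[0,0,0,0,0,-3.8,0.2, 0,0,0,0,0,-3.8,0.2, 0,0,0,0,0,-3.8,0.2]'
python3 - <<'E'
from h import *
c=ctrl.get_calibration('wrist'); im=ctrl.snapshot('wrist'); cv2.imwrite('pics/w10.png',im)
boxpose(c,im,.01,(120,60,440,330),(95,90,100),(115,255,255))
p=proj(c,[.554,.2855,.01]); print(p)
to([.554,.2855,.09],241.3)
g=cv2.cvtColor(im,cv2.COLOR_BGR2GRAY).astype(int)
def runs(a,off):
    d=np.abs(np.diff(a)); return [(int(i)+off,int(a[i]),int(a[i+1])) for i in np.where(d>35)[0]]
u,v=p.astype(int)
for d in (-12,0,12): print(runs(g[v+d,u-60:u+60],u-60))
for d in (-15,0,15): print(runs(g[v-60:v+60,u+d],v-60))
E
```

```text
time_s: 19.77
tcp_pos: [0.5515, 0.2836, 0.1157]
orientation: [-0.509, 0.861, -0.0, -0.001]
wrist_force: [0.4, 0.0, -0.2]
finger_gap: 0.801
grasp_force: 0.0
rect mm [549.6 287.5] [61.4 30.4] 60.4
[279.77387394 211.19734665]
to [-3.3 -0.6 26. ] [ 0.  -0.1 -0.2] q [0.08 1.51]
[(np.int64(230), 234, 189), (np.int64(231), 189, 121), (np.int64(252), 100, 180), (np.int64(253), 180, 249), (np.int64(254), 249, 182), (np.int64(255), 182, 0), (np.int64(267), 35, 105), (np.int64(268), 105, 146), (np.int64(287), 151, 206), (np.int64(299), 196, 154), (np.int64(302), 129, 179), (np.int64(303), 179, 227), (np.int64(304), 227, 181), (np.int64(305), 181, 95), (np.int64(329), 101, 172), (np.int64(330), 172, 215)]
[(np.int64(235), 205, 136), (np.int64(252), 119, 183), (np.int64(253), 183, 242), (np.int64(254), 242, 178), (np.int64(255), 178, 0), (np.int64(267), 44, 113), (np.int64(302), 144, 206), (np.int64(304), 209, 138), (np.int64(327), 102, 173)]
[(np.int64(236), 230, 182), (np.int64(237), 182, 123), (np.int64(252), 115, 183), (np.int64(253), 183, 242), (np.int64(254), 242, 178), (np.int64(255), 178,
[... 603 characters left out ...]
 135, 94), (np.int64(215), 132, 92), (np.int64(218), 96, 142), (np.int64(232), 136, 94), (np.int64(243), 161, 211), (np.int64(244), 211, 168), (np.int64(245), 168, 120)]
[(np.int64(173), 137, 188), (np.int64(174), 188, 240), (np.int64(176), 223, 121), (np.int64(178), 130, 171), (np.int64(179), 171, 235), (np.int64(180), 235, 188), (np.int64(181), 188, 41), (np.int64(184), 52, 97), (np.int64(185), 97, 141), (np.int64(187), 167, 79), (np.int64(188), 79, 178), (np.int64(189), 178, 124), (np.int64(190), 124, 74), (np.int64(194), 60, 159), (np.int64(195), 159, 204), (np.int64(196), 204, 102), (np.int64(198), 75, 201), (np.int64(200), 218, 139), (np.int64(243), 146, 203), (np.int64(245), 191, 99)]
```

```bash
python3 -m inch '[-1,-2,40,0,0,0,0.2, -1,-2,75,0,0,0,0.2, -1,-2,100,0,0,0,0.2, -1,-2,112,0,0,0,0.2, -1,-2,112,0,0,0,0.2]'
python3 -m inch '[0,0,0,0,0,0,0.7, 0,0,0,0,0,0,0.7, 0,0,0,0,0,0,0.7, 0,0,0,0,0,0,0.7, 0,0,0,0,0,0,0.7]' 30
python3 -m inch '[0,0,-30,0,0,0,0.7, 0,0,-70,0,0,0,0.7, 0,0,-110,0,0,0,0.7, 0,0,-110,0,0,0,0.7]'
python3 -c "
from h import *
to([.526,.05,.12],181.9)"
```

```text
time_s: 20.23
tcp_pos: [0.5529, 0.2819, 0.0023]
orientation: [-0.509, 0.861, -0.0, -0.003]
wrist_force: [0.1, -0.2, 0.1]
finger_gap: 0.8
grasp_force: 0.0
time_s: 20.65
tcp_pos: [0.5555, 0.2851, 0.0072]
orientation: [-0.51, 0.86, -0.0, 0.001]
wrist_force: [-0.2, -0.9, 7.1]
finger_gap: 0.516
grasp_force: 30.9
time_s: 20.98
tcp_pos: [0.5578, 0.2881, 0.1239]
orientation: [-0.51, 0.86, 0.0, 0.006]
wrist_force: [0.8, 1.4, -0.4]
finger_gap: 0.511
grasp_force: 30.6
to [224.2 -86.4   1.8] [ 0.   0.8 59.4] q [0.08 1.51]
```

```bash
python3 -m inch '[25,-10,0,0,0,7,0.7, 50,-20,0,0,0,14,0.7, 75,-30,0,0,0,21,0.7, 100,-40,0,0,0,28,0.7, 125,-49,0,0,0,35,0.7, 150,-58,0,0,0,42,0.7, 175,-67,0,0,0,49,0.7, 200,-77,0,0,0,56,0.7]' >/dev/null
python3 -c "
from h import *
to([.527,.05,.12],181.9)"
```

```text
to [  0.6 -20.9  -4.1] [0.  0.1 3.1] q [0.39 0.93]
```

```bash
python3 -m inch '[0,-20,0,0,0,3.1,0.7, 0,-20,0,0,0,3.1,0.7, 0,-20,0,0,0,3.1,0.7, 0,-20,0,0,0,3.1,0.7]'
python3 - <<'E'
from h import *
c=ctrl.get_calibration('wrist'); im=ctrl.snapshot('wrist'); cv2.imwrite('pics/w11.png',im)
o=ctrl.get_obs(); zt=o["tcp_pos"][2]+.005
print(o["tcp_pos"],o["finger_gap"]); boxpose(c,im,zt,(180,150,380,400),(95,90,100),(115,255,255))
to([.527,.05,.038],181.9)
g=cv2.cvtColor(im,cv2.COLOR_BGR2GRAY).astype(int)
def runs(a,off):
    d=np.abs(np.diff(a)); return [(int(i)+off,int(a[i]),int(a[i+1])) for i in np.where(d>35)[0]]
for u in (255,270,305): print(u,runs(g[150:350,u],150))
for v in (225,240): print(v,runs(g[v,190:380],190))
for x,y in [(-33,-23),(-33,23),(33,-23),(33,23)]: print(proj(c,[.5275+x/1000-.033*y/1000,.0497+y/1000+.033*x/1000,zt]).round(1))
for x in (-42,-38): print("stop",proj(c,[.5255+x/1000,.0505,.058]).round(1))
E
```

```text
time_s: 21.98
tcp_pos: [0.528, 0.053, 0.1157]
orientation: [-0.02, 1.0, 0.0, 0.001]
wrist_force: [0.6, 1.1, -0.4]
finger_gap: 0.512
grasp_force: 30.6
[0.5279168  0.05351593 0.11560277] 0.5102889896012106
rect mm [524.9  59.2] [60.5 30.3] 1.3
to [ 1.1 -3.6 77.6] [0.1 0.1 0.4] q [0.41 0.92]
255 [(156, 204, 165), (157, 165, 255), (161, 255, 170), (162, 170, 129), (167, 126, 191), (168, 191, 255), (174, 255, 209), (175, 209, 144), (176, 144, 243), (198, 229, 115), (199, 115, 157), (202, 171, 255), (206, 255, 182), (207, 182, 2), (279, 10, 74), (280, 74, 195), (282, 230, 102), (283, 102, 182), (284, 182, 228), (285, 228, 139), (287, 111, 237), (289, 236, 109), (291, 119, 213), (292, 213, 175), (293, 175, 121), (294, 121, 252), (296, 220, 128), (298, 124, 174), (299, 174, 221), (301, 188, 106), (302, 106, 218), (304, 246, 207), (305, 207, 44), (307, 74, 189), (309, 212, 59), (310, 59, 4), (313, 0, 156), (314, 156, 255), (316, 255, 102), (330, 111, 164), (331, 164, 200), (338, 226, 176), (339, 176, 115), (345, 129, 28)]
270 [(161, 255, 171), (162, 171, 129), (167, 124, 178), (168, 178, 255)
[... 1043 characters left out ...]
 (222, 124, 255), (241, 255, 218), (242, 218, 3), (263, 46, 161), (264, 161, 211), (297, 202, 247), (319, 251, 211), (324, 202, 239), (332, 211, 155), (333, 155, 91), (336, 89, 145), (345, 155, 108)]
240 [(210, 163, 217), (213, 232, 186), (216, 168, 204), (217, 204, 244), (219, 253, 215), (220, 215, 96), (222, 73, 202), (223, 202, 255), (242, 255, 57), (263, 44, 153), (264, 153, 208), (271, 213, 143), (273, 126, 205), (275, 210, 154), (278, 179, 120), (281, 150, 102), (282, 102, 176), (297, 209, 255), (318, 254, 216), (331, 209, 168), (332, 168, 107), (335, 91, 145), (337, 146, 98), (343, 107, 148)]
[227.4 206.5]
[322.3 207.2]
[232.9 322.4]
[316.8 322.8]
stop [280.5 166.2]
stop [280.2 172. ]
```

```bash
python3 -m inch '[-3.3,-4.3,20,0,0,0,0.7, -3.3,-4.3,40,0,0,0,0.7, -3.3,-4.3,55,0,0,0,0.7, -3.3,-4.3,65,0,0,0,0.7, -3.3,-4.3,73,0,0,0,0.7, -3.3,-4.3,75,0,0,0,0.7, -3.3,-4.3,75,0,0,0,0.7]'
python3 -m inch '[0,0,2,0,0,0,0.7, 0,0,2,0,0,0,0.7]'
python3 -m inch '[0,0,1,0,0,0,0.7, 0,0,1,0,0,0,0.7]'
```

```text
time_s: 22.62
tcp_pos: [0.531, 0.0483, 0.0399]
orientation: [-0.02, 1.0, 0.0, -0.0]
wrist_force: [0.0, 0.1, -0.2]
finger_gap: 0.506
grasp_force: 30.6
time_s: 22.78
tcp_pos: [0.5316, 0.048, 0.0385]
orientation: [-0.019, 1.0, 0.0, 0.0]
wrist_force: [0.4, 0.2, 0.4]
finger_gap: 0.515
grasp_force: 30.6
time_s: 22.95
tcp_pos: [0.5317, 0.0479, 0.0378]
orientation: [-0.019, 1.0, -0.0, 0.001]
wrist_force: [-0.2, 0.9, 3.4]
finger_gap: 0.513
grasp_force: 31.8
```

```bash
python3 -m inch '[0,0,0,0,0,0,0.35, 0,0,0,0,0,0,0.35, 0,0,0,0,0,0,0.35, 0,0,8,0,0,0,0.35, 0,0,10,0,0,0,0.35, 0,0,10,0,0,0,0.35]' 20
python3 -m inch '[0,0,0,0,0,0,0.5, 0,0,0,0,0,0,0.5, 0,0,0,0,0,0,0.5, 0,0,0,0,0,0,0.5]' 20
python3 -m inch '[0,0,0,0,0,0,0.3, 0,0,0,0,0,0,0.3, 0,0,-2,0,0,0,0.3, 0,0,-25,0,0,0,0.3, 0,0,-50,0,0,0,0.3, 0,0,-75,0,0,0,0.3, 0,0,-75,0,0,0,0.3, 0,0,-75,0,0,0,0.3]'
python3 - <<'E'
from h import *
c=ctrl.get_calibration('wrist'); im=ctrl.snapshot('wrist'); cv2.imwrite('pics/w12.png',im)
import pickle; pickle.dump(c,open('w12.pkl','wb'))
boxpose(c,im,.04,(180,150,380,370),(95,90,100),(115,255,255))
boxpose(c,im,.03,(180,150,380,370),(20,120,120),(35,255,255))
g=cv2.cvtColor(im,cv2.COLOR_BGR2GRAY).astype(int)
def runs(a,off):
    d=np.abs(np.diff(a)); return [(int(i)+off,int(a[i]),int(a[i+1])) for i in np.where(d>35)[0]]
for u in (265,305): print(u,runs(g[150:330,u],150))
print([proj(c,[.528+x,.05,z]).round(1).tolist() for x,z in ((-.038,.058),(-.033,.04),(.033,.04),(.033,.03),(.038,.058))])
o=ctrl.get_obs();print(o["tcp_pos"],o["qpos"])
E
```

```text
time_s: 23.45
tcp_pos: [0.5304, 0.0476, 0.0261]
orientation: [-0.019, 1.0, -0.0, -0.001]
wrist_force: [-0.3, -0.1, -0.0]
finger_gap: 0.65
grasp_force: 0.0
time_s: 23.78
tcp_pos: [0.5311, 0.0478, 0.0271]
orientation: [-0.019, 1.0, -0.0, -0.0]
wrist_force: [-0.3, -0.9, -0.9]
finger_gap: 0.534
grasp_force: 21.5
time_s: 24.45
tcp_pos: [0.5322, 0.0478, 0.1034]
orientation: [-0.019, 1.0, -0.0, 0.001]
wrist_force: [-0.2, -0.2, 0.2]
finger_gap: 0.7
grasp_force: 0.0
rect mm [530.   53.8] [61. 31.] 2.0Traceback (most recent call last):
  File "<stdin>", line 5, in <module>
  File "h.py", line 21, in boxpose
    m=cv2.morphologyEx(m,cv2.MORPH_CLOSE,np.ones((5,5))); q=max(cv2.findContours(m,0,2)[0],key=cv2.contourArea)
                                                            ~~~^^^^^^^^^^^^^^^^^^^^^^^^^^^^^^^^^^^^^^^^^^^^^^^^
ValueError: max() iterable argument is empty
```

```bash
python3 -m inch '[32,0,0,0,0,0,0.4, 64,0,0,0,0,0,0.4, 94,0,0,0,0,0,0.4, 94,2,20,0,0,0,0.4, 94,2,45,0,0,0,0.4, 94,2,65,0,0,0,0.4, 94,2,74,0,0,0,0.4, 94,2,74,0,0,0,0.4]'
python3 -m inch '[0,0,0,0,0,0,1, 0,0,0,0,0,0,1, 0,0,0,0,0,0,1, 0,0,0,0,0,0,1, 0,0,0,0,0,0,1, 0,0,0,0,0,0,1]' 50
python3 -m inch '[-8,0,0,0,0,0,1, -20,0,0,0,0,0,1, -33,0,0,0,0,0,1, -46,0,0,0,0,0,1, -59,0,0,0,0,0,1, -72,0,0,0,0,0,1, -80,0,0,0,0,0,1, -80,0,0,0,0,0,1]'
```

```text
time_s: 25.17
tcp_pos: [0.4351, 0.0461, 0.026]
orientation: [-0.02, 1.0, -0.0, -0.002]
wrist_force: [-1.5, 0.2, 0.8]
finger_gap: 0.596
grasp_force: 0.0
time_s: 25.67
tcp_pos: [0.4379, 0.0461, 0.029]
orientation: [-0.019, 1.0, -0.0, 0.001]
wrist_force: [-1.2, -1.7, 6.6]
finger_gap: 0.13
grasp_force: 49.3
time_s: 26.33
tcp_pos: [0.5197, 0.0486, 0.029]
orientation: [-0.018, 1.0, -0.0, 0.002]
wrist_force: [2.7, -1.8, 5.0]
finger_gap: 0.132
grasp_force: 50.1
```

```bash
python3 -m inch '[-8,0,0,0,0,0,1, -16,0,0,0,0,0,1, -20,0,0,0,0,0,1, -20,0,0,0,0,0,1]'
python3 -m inch '[-3,0,0,0,0,0,1, -6,0,0,0,0,0,1, -6,0,0,0,0,0,1]'
python3 -m inch '[-3,0,0,0,0,0,1, -6,0,0,0,0,0,1, -6,0,0,0,0,0,1]'
```

```text
time_s: 26.67
tcp_pos: [0.5384, 0.0492, 0.029]
orientation: [-0.019, 1.0, -0.001, 0.001]
wrist_force: [0.9, -2.6, 5.4]
finger_gap: 0.125
grasp_force: 50.2
time_s: 26.92
tcp_pos: [0.5415, 0.0493, 0.029]
orientation: [-0.019, 1.0, -0.001, -0.001]
wrist_force: [-8.1, -3.7, 15.7]
finger_gap: 0.127
grasp_force: 51.7
time_s: 27.17
tcp_pos: [0.5416, 0.0492, 0.0287]
orientation: [-0.019, 1.0, -0.003, -0.007]
wrist_force: [-25.3, -5.0, 33.9]
finger_gap: 0.128
grasp_force: 54.8
```

```bash
python3 -m inch '[7,0,0,0,0,0,1, 7,0,0,0,0,0,1, 7,0,0,0,0,0,1]'
python3 -m inch '[0,0,0,0,0,0,0.5, 0,0,0,0,0,0,0.4, 0,0,0,0,0,0,0.4, 0,0,-40,0,0,0,0.4, 20,0,-80,0,0,0,0.4, 20,0,-120,0,0,0,0.4, 20,0,-160,0,0,0,0.4, 20,0,-200,0,0,0,0.4]'
python3 -m inch '[0,0,-40,0,0,0,0.4, 0,0,-80,0,0,0,0.5, 0,0,-80,0,0,0,0.5, 0,0,-80,0,0,0,0.5]'
python3 - <<'E'
from h import *
c=ctrl.get_calibration('top')
for u,v in [(333,97),(320,135),(128,45)]:
    for z in (.2,.4,.5): print((u,v),z,onz(c,u,v,z).round(3))
c=ctrl.get_calibration('wrist'); im=ctrl.snapshot('wrist'); cv2.imwrite('pics/w13.png',im)
import pickle; pickle.dump(c,open('w13.pkl','wb'))
g=cv2.cvtColor(im,cv2.COLOR_BGR2HSV)
m=(g[...,2]<60).astype(np.uint8); n,l,s,ce=cv2.connectedComponentsWithStats(m)
for k in range(1,n):
    if 40<s[k,4]<3000: print(s[k],ce[k].round(1),onz(c,*ce[k],.1945).round(3),onz(c,*ce[k],.054).round(3))
print(proj(c,[.632,.052,.153]),proj(c,[.632,.102,.1945]),ctrl.get_obs()["tcp_pos"])
E
```

```text
time_s: 27.42
tcp_pos: [0.5412, 0.0492, 0.0288]
orientation: [-0.019, 1.0, -0.001, -0.0]
wrist_force: [-2.5, -2.2, 8.4]
finger_gap: 0.129
grasp_force: 51.1
time_s: 28.08
tcp_pos: [0.5213, 0.0498, 0.23]
orientation: [-0.02, 1.0, 0.0, -0.0]
wrist_force: [1.7, -0.6, -0.1]
finger_gap: 0.603
grasp_force: 0.0
time_s: 28.42
tcp_pos: [0.5233, 0.05, 0.3103]
orientation: [-0.019, 1.0, -0.0, 0.002]
wrist_force: [-0.4, -0.2, -1.5]
finger_gap: 0.504
grasp_force: 0.0
(333, 97) 0.2 [ 0.891 -0.04   0.2  ]
(333, 97) 0.4 [ 0.813 -0.011  0.4  ]
(333, 97) 0.5 [0.774 0.004 0.5  ]
(320, 135) 0.2 [0.761 0.006 0.2  ]
(320, 135) 0.4 [0.701 0.029 0.4  ]
(320, 135) 0.5 [0.671 0.04  0.5  ]
(128, 45) 0.2 [1.076 0.648 0.2  ]
(128, 45) 0.4 [0.971 0.582 0.4  ]
(128, 45) 0.5 [0.919 0.548 0.5  ]
[279 181   7  17 116] [282.  189.1] [0.508 0.049 0.194] [0.539 0.05  0.054]
[425 219  34  41 102] [438.6 235.8] [0.547 0.199 0.194] [0.6   0.281 0.054]
[268 229   6   7  41] [270.4 231.9] [0.549 0.04  0.194] [0.603 0.036 0.054]
[271 264  24  10  56] [283.1 266.4] [0.585 0.053 0.194] [0.658 0.056 0.054]
[ 59 290  25  22  96] [ 68.9 302.5] [ 0.633 -0.161  0.194] [ 0.734 -0.276  0.054]
[280.17853809 286.42959466] [328.80042113 309.98517753] [0.5221715  0.04941472 0.30840983]
```

```bash
python3 -m inch '[-33,6,10,0,0,0,0.5, -66,12,20,0,0,0,0.5, -100,20,30,0,0,0,0.5, -132,25,30,0,0,0,0.5, -132,25,30,0,0,0,0.5, -132,25,30,0,0,0,0.5, -132,25,30,0,0,0,0.5]'
python3 - <<'E'
from h import *
c=ctrl.get_calibration('wrist'); im=ctrl.snapshot('wrist'); cv2.imwrite('pics/w14.png',im)
import pickle; pickle.dump(c,open('w14.pkl','wb'))
g=cv2.cvtColor(im,cv2.COLOR_BGR2HSV)
print(ctrl.get_obs()["tcp_pos"],"exp handle top",proj(c,[.627,.103,.1945]),"hub",proj(c,[.628,.053,.153]),"screw",proj(c,[.628,.053,.188]))
for T in (50,80):
    m=(g[...,2]<T).astype(np.uint8); n,l,s,ce=cv2.connectedComponentsWithStats(m)
    for k in range(1,n):
        if 60<s[k,4]<4000 and 200<ce[k][0]<420: print(T,s[k],ce[k].round(1),onz(c,*ce[k],.1945).round(3))
gr=cv2.GaussianBlur(cv2.cvtColor(im,cv2.COLOR_BGR2GRAY),(3,3),0)
h=cv2.HoughCircles(gr,cv2.HOUGH_GRADIENT,1,12,param1=120,param2=18,minRadius=5,maxRadius=28)
for q in (h[0] if h is not None else []):
    if 200<q[0]<400 and 120<q[1]<320: print("circ",q.round(1),onz(c,q[0],q[1],.188).round(3))
E
```

```text
time_s: 29.05
tcp_pos: [0.6518, 0.0798, 0.2763]
orientation: [-0.02, 1.0, -0.0, -0.002]
wrist_force: [-0.3, 0.2, 0.3]
finger_gap: 0.497
grasp_force: 0.0
[0.65179828 0.07954448 0.2770613 ] exp handle top [312.72715927 188.84931853] hub [253.61547569 178.19875578] screw [249.43697285 185.89747441]
50 [257  82  10  21 138] [261.8  92.5] [0.559 0.062 0.194]
50 [301 176  19  24 238] [309.4 186.3] [0.625 0.1   0.194]
50 [300 233  23  30  96] [312.4 247.5] [0.676 0.106 0.194]
80 [257  82  10  21 187] [261.4  92.2] [0.558 0.062 0.194]
80 [301 176  20  25 359] [310.2 187.9] [0.626 0.101 0.194]
80 [284 203   7  22 109] [287.4 213.5] [0.648 0.084 0.194]
circ [394.5 237.5  22.9] [0.667 0.175 0.188]
circ [271.5 167.5  27.4] [0.613 0.07  0.188]
circ [280.5 155.5  20.7] [0.603 0.077 0.188]
circ [253.5 181.5  13.8] [0.624 0.056 0.188]
circ [294.5 164.5  11.8] [0.61  0.088 0.188]
circ [308.5 188.5  11.8] [0.628 0.1   0.188]
circ [241.5 158.5  13. ] [0.607 0.047 0.188]
circ [277.5 201.5  14.1] [0.64  0.076 0.188]
circ [384.5 227.5   5.5] [0.659 0.166 0.188]
```

```bash
python3 -c "
from h import *
to([.627,.102,.157],181.9)"
python3 -m inch '[25,22,30,0,0,0,0.5, 25,22,60,0,0,0,0.5, 25,22,60,0,0,0,0.5, 25,22,60,0,0,0,0.5]'
python3 -c "
from h import *
to([.627,.102,.157],181.9)"
```

```text
to [ 23.6  23.5 120.1] [-0.  -0.1  0.4] q [0.35 1.06]
time_s: 29.43
tcp_pos: [0.626, 0.0992, 0.2175]
orientation: [-0.019, 1.0, -0.001, -0.001]
wrist_force: [0.7, -0.1, 0.5]
finger_gap: 0.503
grasp_force: 0.0
to [-1.3  2.9 60.5] [-0.1 -0.2  0.3] q [0.32 0.98]
```

```bash
python3 -m inch '[-1,2,20,0,0,0.3,0.5, -1,2,40,0,0,0.3,0.5, -1,2,52,0,0,0.3,0.5, -1,2,60,0,0,0.3,0.5, -1,2,60,0,0,0.3,0.5]'
python3 -m inch '[0,0,0,0,0,0,1, 0,0,0,0,0,0,1, 0,0,0,0,0,0,1, 0,0,0,0,0,0,1, 0,0,0,0,0,0,1, 0,0,0,0,0,0,1]' 40
python3 -c "
from h import *
to([.627,.102,.157],181.9)"
```

```text
time_s: 29.85
tcp_pos: [0.6281, 0.1017, 0.1575]
orientation: [-0.016, 1.0, -0.0, -0.001]
wrist_force: [-0.4, 0.6, -0.4]
finger_gap: 0.501
grasp_force: 0.0
time_s: 30.35
tcp_pos: [0.629, 0.1025, 0.1591]
orientation: [-0.016, 1.0, -0.0, 0.001]
wrist_force: [1.3, -2.0, 6.0]
finger_gap: 0.171
grasp_force: 39.5
to [ 2.  -0.4  2.1] [-0.   0.1 -0. ] q [0.3  0.93]
```

```bash
python3 -m inch '[-8.7,-0.8,0,0,0,0,1, -17.1,-3,0,0,0,0,1, -25,-6.7,0,0,0,0,1, -32.1,-11.7,0,0,0,0,1, -38.3,-17.9,0,0,0,0,1, -43.3,-25,0,0,0,0,1, -43.3,-25,0,0,0,0,1, -43.3,-25,0,0,0,0,1]'
python3 -m inch '[0,0,0,0,0,0,1]'
```

```text
time_s: 31.02
tcp_pos: [0.6734, 0.0785, 0.1592]
orientation: [-0.016, 1.0, -0.0, 0.001]
wrist_force: [0.1, -2.0, 6.1]
finger_gap: 0.171
grasp_force: 39.4
time_s: 31.1
tcp_pos: [0.6733, 0.0787, 0.1592]
orientation: [-0.016, 1.0, -0.0, 0.001]
wrist_force: [0.3, -2.2, 5.5]
finger_gap: 0.166
grasp_force: 39.4
```

```bash
python3 -m inch '[-5,-12.1,0,0,0,0,1, -6.7,-25,0,0,0,0,1, -5,-37.9,0,0,0,0,1, 0,-50,0,0,0,0,1, 7.9,-60.4,0,0,0,0,1, 18.3,-68.3,0,0,0,0,1, 30.4,-73.3,0,0,0,0,1, 43.3,-75,0,0,0,0,1]'
python3 -m inch '[0,0,0,0,0,0,1, 0,0,0,0,0,0,1]'
```

```text
time_s: 31.77
tcp_pos: [0.633, 0.0018, 0.1594]
orientation: [-0.016, 1.0, 0.001, 0.002]
wrist_force: [1.8, 1.8, 5.8]
finger_gap: 0.17
grasp_force: 39.2
time_s: 31.93
tcp_pos: [0.6316, 0.0019, 0.1594]
orientation: [-0.016, 1.0, -0.0, 0.001]
wrist_force: [-2.2, -2.3, 9.3]
finger_gap: 0.169
grasp_force: 39.5
```

```bash
python3 -m inch '[12.9,1.7,0,0,0,0,1, 25,6.7,0,0,0,0,1, 35.4,14.6,0,0,0,0,1, 43.3,25,0,0,0,0,1, 48.3,37.1,0,0,0,0,1, 50,50,0,0,0,0,1, 48.3,62.9,0,0,0,0,1, 43.3,75,0,0,0,0,1]'
python3 -m inch '[0,0,0,0,0,0,1, 0,0,0,0,0,0,1]'
```

```text
time_s: 32.6
tcp_pos: [0.586, 0.0761, 0.1591]
orientation: [-0.016, 1.0, -0.0, 0.001]
wrist_force: [1.7, -2.8, 5.0]
finger_gap: 0.169
grasp_force: 39.5
time_s: 32.77
tcp_pos: [0.5869, 0.0774, 0.1591]
orientation: [-0.017, 1.0, 0.001, 0.001]
wrist_force: [1.1, 1.3, 7.1]
finger_gap: 0.17
grasp_force: 40.1
```

```bash
python3 -m inch '[-7.9,10.4,0,0,0,0,1, -18.3,18.3,0,0,0,0,1, -30.4,23.3,0,0,0,0,1, -43.3,25,0,0,0,0,1, -52,24.2,0,0,0,0,1, -60.4,22,0,0,0,0,1, -68.3,18.3,0,0,0,0,1, -68.3,18.3,0,0,0,0,1]'
python3 -m inch '[0,0,0,0,0,0,1, 0,0,0,0,0,0,1]'
```

```text
time_s: 33.43
tcp_pos: [0.6555, 0.0958, 0.1591]
orientation: [-0.016, 1.0, 0.0, 0.001]
wrist_force: [2.3, -0.9, 7.4]
finger_gap: 0.169
grasp_force: 40.3
time_s: 33.6
tcp_pos: [0.655, 0.096, 0.1592]
orientation: [-0.016, 1.0, 0.0, 0.002]
wrist_force: [1.3, 0.3, 6.8]
finger_gap: 0.167
grasp_force: 40.2
```

```bash
f(){ grep -E "tcp|wrist" | tr '\n' ' '; echo; }
python3 -m inch '[-3.7,-2.3,0,0,0,0,1, -7.1,-5,0,0,0,0,1, -10.4,-7.9,0,0,0,0,1, -10.4,-7.9,0,0,0,0,1, -10.4,-7.9,0,0,0,0,1]' |f
python3 -m inch '[0,0,0,0,0,0,1]' |f
python3 -m inch '[-2.9,-3.3,0,0,0,0,1, -2.9,-3.3,0,0,0,0,1]'|f
python3 -m inch '[0,0,0,0,0,0,1]' |f
python3 -m inch '[-2.7,-3.4,0,0,0,0,1, -2.7,-3.4,0,0,0,0,1]'|f
python3 -m inch '[0,0,0,0,0,0,1]' |f
```

```text
tcp_pos: [0.6651, 0.0886, 0.1592] wrist_force: [1.7, -0.3, 7.3] 
tcp_pos: [0.6651, 0.0886, 0.1592] wrist_force: [1.9, 1.6, 7.4] 
tcp_pos: [0.6676, 0.0862, 0.1591] wrist_force: [-0.2, 1.4, 7.8] 
tcp_pos: [0.6676, 0.0862, 0.1591] wrist_force: [0.5, 1.0, 7.9] 
tcp_pos: [0.6699, 0.0835, 0.1591] wrist_force: [-1.4, 2.4, 8.3] 
tcp_pos: [0.6699, 0.0835, 0.1591] wrist_force: [-1.5, 2.1, 8.6]
```

```bash
f(){ grep -E "tcp|wrist" | tr '\n' ' '; echo; }
python3 -m inch '[-2.3,-3.7,0,0,0,0,1, -2.3,-3.7,0,0,0,0,1]'|f
python3 -m inch '[0,0,0,0,0,0,1]' |f
python3 -m inch '[-2,-3.9,0,0,0,0,1, -2,-3.9,0,0,0,0,1]'|f
python3 -m inch '[0,0,0,0,0,0,1]' |f
python3 -m inch '[-1.7,-4,0,0,0,0,1, -1.7,-4,0,0,0,0,1]'|f
python3 -m inch '[0,0,0,0,0,0,1]' |f
```

```text
tcp_pos: [0.6722, 0.0804, 0.1591] wrist_force: [-1.4, 3.3, 8.1] 
tcp_pos: [0.6722, 0.0804, 0.1591] wrist_force: [-1.5, 3.4, 7.6] 
tcp_pos: [0.6746, 0.0765, 0.1591] wrist_force: [-0.9, 4.1, 7.2] 
tcp_pos: [0.6746, 0.0765, 0.1592] wrist_force: [-1.0, 2.7, 7.3] 
tcp_pos: [0.6769, 0.0716, 0.1592] wrist_force: [0.5, 1.3, 7.8] 
tcp_pos: [0.677, 0.0714, 0.1592] wrist_force: [0.9, 1.3, 7.4]
```

```bash
f(){ grep -E "tcp|wrist" | tr '\n' ' '; echo; }
python3 -m inch '[-1.3,-4.2,0,0,0,0,1, -1.3,-4.2,0,0,0,0,1]'|f
python3 -m inch '[0,0,0,0,0,0,1]' |f
python3 -m inch '[-0.9,-4.3,0,0,0,0,1, -0.9,-4.3,0,0,0,0,1]'|f
python3 -m inch '[0,0,0,0,0,0,1]' |f
```

```text
tcp_pos: [0.6789, 0.0661, 0.1592] wrist_force: [1.3, -0.5, 8.0] 
tcp_pos: [0.6788, 0.0663, 0.1592] wrist_force: [0.8, -0.3, 7.6] 
tcp_pos: [0.6799, 0.0621, 0.1592] wrist_force: [2.3, 0.5, 7.9] 
tcp_pos: [0.6798, 0.0621, 0.1592] wrist_force: [1.5, 1.0, 6.5]
```

```bash
f(){ grep -E "tcp|wrist" | tr '\n' ' '; echo; }
python3 -m inch '[-0.5,-3.5,0,0,0,0,1, -0.5,-3.5,0,0,0,0,1]'|f
python3 -m inch '[0,0,0,0,0,0,1]' |f
python3 -m inch '[0,0,0,0,0,0,1]' |f
```

```text
tcp_pos: [0.6803, 0.0594, 0.1593] wrist_force: [1.3, 1.1, 7.4] 
tcp_pos: [0.6803, 0.0595, 0.1592] wrist_force: [1.2, 1.4, 6.5] 
tcp_pos: [0.6803, 0.0594, 0.1592] wrist_force: [0.2, 0.9, 6.8]
```

```bash
python3 -m inch '[0,0,0,0,0,0,0.85, 0,0,0,0,0,0,0.7, 0,0,0,0,0,0,0.6, 0,0,0,0,0,0,0.55, 0,0,-3,0,0,0,0.55, 0,0,-20,0,0,0,0.55, 0,0,-45,0,0,0,0.55, 0,0,-80,0,0,0,0.55]'
python3 -m inch '[30,10,-30,0,0,0,0.5, 60,20,-30,0,0,0,0.5, 60,20,-30,0,0,0,0.5, 60,20,-30,0,0,0,0.5]'
python3 - <<'E'
from h import *
c=ctrl.get_calibration('wrist'); im=ctrl.snapshot('wrist'); cv2.imwrite('pics/w15.png',im)
g=cv2.cvtColor(im,cv2.COLOR_BGR2HSV); m=(g[...,2]<70).astype(np.uint8); n,l,s,ce=cv2.connectedComponentsWithStats(m)
for k in range(1,n):
    if 60<s[k,4]<4000 and 180<ce[k][0]<420: print(s[k],ce[k].round(1),onz(c,*ce[k],.1945).round(3),onz(c,*ce[k],.054).round(3))
print(proj(c,[.6803,.0594,.1945]), proj(c,[.541,.05,.054]))
m=cv2.inRange(g,(95,90,80),(115,255,255)); print("blue px",[ (s,ce) for s,ce in zip(*cv2.connectedComponentsWithStats(m)[2:]) if s[4]>40][1:4])
E
```

```text
time_s: 36.85
tcp_pos: [0.6775, 0.0585, 0.2362]
orientation: [-0.017, 1.0, -0.0, -0.003]
wrist_force: [1.2, -0.8, -0.1]
finger_gap: 0.451
grasp_force: 0.0
time_s: 37.18
tcp_pos: [0.6173, 0.0778, 0.2686]
orientation: [-0.018, 1.0, -0.001, 0.0]
wrist_force: [1.5, -0.6, -0.3]
finger_gap: 0.5
grasp_force: 0.0
[257 113  11  18 171] [261.8 121.4] [0.544 0.061 0.194] [0.543 0.051 0.054]
[252 263  18  34 476] [260.3 279.8] [0.669 0.062 0.194] [0.75  0.052 0.054]
[257.15487623 291.46887636] [260.72777126 119.26659595]
blue px [(array([ 23, 207,  21,  12, 121], dtype=int32), array([ 29.8677686 , 212.19834711])), (array([380, 246,  38,  34, 725], dtype=int32), array([398.83448276, 262.38206897]))]
```

```bash
python3 -m inch '[40,0,-20,0,0,0,0.3, 80,0,-40,0,0,0,0.3, 120,0,-60,0,0,0,0.3, 120,0,-60,0,0,0,0.3]' | head -2
python3 - <<'E'
from h import *
c=ctrl.get_calibration('top'); im=ctrl.snapshot('top'); cv2.imwrite('pics/top1.png',im); a=cv2.imread('pics/top0.png')
for n,q in (("before",a),("after",im)):
    g=cv2.cvtColor(q,cv2.COLOR_BGR2GRAY)[205:260,385:450]; m=(g>110).astype(np.uint8)
    k=cv2.connectedComponentsWithStats(m); print(n,[(s.tolist(),onz(c,e[0]+385,e[1]+205,.02).round(3).tolist()) for s,e in zip(k[2][1:],k[3][1:]) if 3<s[4]<400])
hs=cv2.cvtColor(im,cv2.COLOR_BGR2HSV)[180:262,215:265]
for n,lo,hi in (("yellow",(22,120,120),(33,255,255)),("blue",(95,90,100),(115,255,255))): print(n,(cv2.inRange(hs,lo,hi)>0).sum())
E
```

```text
time_s: 37.57
tcp_pos: [0.4961, 0.0739, 0.3298]
before [([0, 0, 47, 12, 282], [0.538, -0.307, 0.02]), ([55, 0, 10, 34, 182], [0.507, -0.471, 0.02]), ([21, 7, 24, 9, 97], [0.509, -0.365, 0.02]), ([0, 23, 8, 32, 138], [0.395, -0.251, 0.02]), ([45, 41, 20, 14, 188], [0.376, -0.449, 0.02])]
after [([0, 0, 47, 12, 289], [0.537, -0.307, 0.02]), ([55, 0, 10, 35, 185], [0.506, -0.471, 0.02]), ([20, 6, 25, 13, 131], [0.509, -0.358, 0.02]), ([42, 12, 12, 9, 77], [0.493, -0.421, 0.02])]
yellow 77
blue 0
```

```bash
python3 -m inch '[0,-40,0,0,0,0,0.3, 0,-80,0,0,0,0,0.3, 0,-120,0,0,0,0,0.3, 0,-160,0,0,0,0,0.3, 0,-200,0,0,0,0,0.3, 0,-240,0,0,0,0,0.3, 0,-280,0,0,0,0,0.3, 0,-320,0,0,0,0,0.3]' >/dev/null
python3 -m inch '[0,-40,0,0,0,0,0.3, 0,-80,0,0,0,0,0.3, 0,-120,0,0,0,0,0.3, 0,-120,0,0,0,0,0.3]' | head -2
python3 - <<'E'
from h import *
c=ctrl.get_calibration('wrist'); im=ctrl.snapshot('wrist'); cv2.imwrite('pics/w16.png',im)
t=np.array([.457,-.370]); a=.22; B=np.array([[np.cos(a),np.sin(a)],[-np.sin(a),np.cos(a)]])
g=cv2.cvtColor(im,cv2.COLOR_BGR2GRAY); m=np.zeros_like(g)
q=np.array([proj(c,[*(t+B.T@np.array(p)),.022]) for p in [(-.068,-.093),(-.068,.093),(.068,.093),(.068,-.093)]]).astype(np.int32); print(q.tolist())
cv2.fillPoly(m,[q],255); w=((g>100)&(m>0)).astype(np.uint8); k=cv2.connectedComponentsWithStats(w)
for s,e in zip(k[2][1:],k[3][1:]):
    if s[4]>15: print(s, (B@(onz(c,*e,.02)[:2]-t)*1000).round(0))
# row profile in tray-local coordinates: brightness map, 10 mm grid
for y in range(90,-91,-15): print(y,[int(g[tuple(proj(c,[*(t+B.T@np.array([x/1000,y/1000])),.015]).astype(int)[::-1])]) for x in range(-65,66,10)])
E
```

```text
time_s: 38.62
tcp_pos: [0.5109, -0.3785, 0.325]
[[216, 102], [345, 74], [357, 169], [239, 193]]
[240 149  27  21 419] [ 22. -62.]
[261 154  62  30 750] [51. -1.]
[279 158  13   6  41] [ 31. -13.]
90 [37, 38, 40, 37, 42, 41, 40, 37, 41, 38, 38, 41, 37, 42]
75 [39, 43, 40, 42, 38, 45, 42, 42, 43, 43, 42, 42, 27, 31]
60 [40, 43, 45, 40, 41, 35, 38, 44, 40, 37, 44, 39, 29, 24]
45 [50, 44, 42, 39, 41, 41, 44, 43, 41, 39, 37, 0, 39, 19]
30 [43, 44, 44, 42, 42, 45, 42, 44, 38, 39, 51, 254, 255, 176]
15 [44, 45, 43, 41, 40, 42, 41, 42, 41, 43, 7, 208, 254, 65]
0 [44, 40, 43, 43, 46, 39, 47, 43, 41, 37, 20, 58, 254, 16]
-15 [46, 46, 40, 44, 46, 40, 46, 42, 40, 60, 77, 26, 254, 17]
-30 [49, 43, 44, 46, 46, 40, 41, 41, 43, 29, 30, 40, 254, 25]
-45 [43, 47, 45, 46, 38, 42, 43, 44, 39, 245, 255, 41, 254, 29]
-60 [46, 45, 46, 46, 44, 46, 39, 46, 238, 255, 228, 41, 38, 37]
-75 [47, 50, 46, 45, 42, 45, 40, 255, 255, 255, 254, 44, 40, 44]
-90 [22, 28, 28, 23, 19, 22, 16, 27, 28, 21, 24, 20, 15, 18]
```

```bash
python3 -c "
from bench import ctrl
print(ctrl.sign_off())"
```

```text
the job is handed in; nothing more can be done
None
```

I handed the job in after 38.6 s of the 208 s allowed. The glue tube is in the tray. Both hook boxes I found are stacked on the bed, which is pushed home. The crank is stopped just past what I judged from the handle force to be the first click, with the pile clamped.

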